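Load and start the jar shaker

TASK

First bring the shaker's gear lever back into neutral. Then stand every squat sample jar that is on the squared paper upright on the floor of the shaker's carrier box and, with the lever still in neutral, shut its lid flat. Lastly move the lever across the neutral slot to the lane away from the box and fully forward (away from the robot) in that lane, leave it there, press the start button fully down and let it come back up; do not press start before the lid is shut and the lever is in that gear, and leave the other things on the desk alone.

Things in the scene. Friction and masses are not known exactly. Their poses are not given: they have to be found in the camera images.
- carrier_in (a point): centre of the inner floor of the shaker's open steel carrier box (left half of the machine seen from the robot). x points away from the robot side, y left (the box's long side), z up. Inside: 150 mm along x, 230 mm along y, 82 mm deep (rim 82 mm above this point); walls 6 mm. The box is fixed on the shaker, that on the desk; the place and yaw vary. Empty at the start
- carrier_lid (a joint): angle of the aluminium lid hinged along the far (+x) rim of the carrier box: 0 shut flat on the rim, 1.57 upright, 1.9 its stop, leaning back. It starts open, at 1.6 to 1.8. The hinge is stiff: the lid stays at any angle and takes up to 5 N at its free edge to move, so it must be pushed all the way down
- carrier_lid_hinge (a point): middle of the lid's hinge line, 82.5 mm above the box floor, 81 mm beyond the box centre. Axes turn with the lid: y left along the hinge, -x to the free edge, z normal to the outer face (up when shut). The lid is a plate 162 mm (hinge to free edge) by 242 mm (y), between z = 0 and 8 mm. A knob stands 44 mm up from the outer face, on the mid line, 30 mm from the free edge
- lid_edge (a point): middle of the lid's free edge, on its outer face (162 mm from the hinge line); moves with the lid
- gate_mid (a point): where the centre of the gear lever's ball knob is when the lever stands upright in mid neutral; fixed on the console, the right half of the machine. x forward (away from the robot side), y left (towards the carrier box), z up. The lever pivots 185 mm below. The H-gate plate's top is 87 mm, the console's top 95 mm below; the console spans -145 to +85 mm along x and 75 mm either way along y
- shift_knob (a point): centre of the lever's black ball knob, 36 mm in diameter, on a 12 mm steel shaft, 185 mm from the pivot
- shift_fore (a joint): fore-and-aft lean of the lever, rad: 0 neutral, +0.24 fully forward (away from the robot; knob +44 mm along gate_mid's x), -0.24 fully back. It starts back, at -0.24 to -0.20. In neutral (within about 0.04 of 0) the lever can cross between the lanes; out of neutral it is kept in its lane by the gate
- shift_side (a joint): sideways lean of the lever, rad: +0.2 left lane (towards the carrier box; knob +37 mm along gate_mid's y), -0.2 right lane (away from the box). It starts in the left lane. The lever stays where it is left; about 2 N at the knob moves it
- start (a joint): travel of the start button, m: 0 up, 0.008 fully down; a spring brings it back; fully down takes 5 N
- start_top (a point): centre of the top face of the black start button, 36 mm in diameter, in a dark round housing on the console, on the robot side of the gear lever; pressed straight down
- jar1_mid (a point): one of up to four identical squat amber-glass sample jars with a white label band and a black screw cap, 56 mm in diameter, 70 mm tall overall, straight-walled up to 50 mm, 0.15 to 0.3 kg; this point is at its centre, 35 mm above its underside; z is its upward axis. Absent (None) in some runs
- jar2_mid (a point): one of up to four identical squat amber-glass sample jars with a white label band and a black screw cap, 56 mm in diameter, 70 mm tall overall, straight-walled up to 50 mm, 0.15 to 0.3 kg; this point is at its centre, 35 mm above its underside; z is its upward axis. Absent (None) in some runs
- jar3_mid (a point): one of up to four identical squat amber-glass sample jars with a white label band and a black screw cap, 56 mm in diameter, 70 mm tall overall, straight-walled up to 50 mm, 0.15 to 0.3 kg; this point is at its centre, 35 mm above its underside; z is its upward axis. Absent (None) in some runs
- jar4_mid (a point): one of up to four identical squat amber-glass sample jars with a white label band and a black screw cap, 56 mm in diameter, 70 mm tall overall, straight-walled up to 50 mm, 0.15 to 0.3 kg; this point is at its centre, 35 mm above its underside; z is its upward axis. Absent (None) in some runs
- sheet: sheet of squared paper 300 x 220 x 2 mm fixed to the desk on the left, on which the jars start; origin at the centre of its underside
- mortar: small white ceramic mortar bowl, 68 mm wide and 42 mm tall, standing among the jars on the paper; stays on the desk, not to be lifted or tipped over. Origin at the centre of its underside
- weight: plain brass cylinder, 40 mm in diameter and 40 mm tall, standing among the jars on the paper; stays on the desk, not to be lifted or tipped over. Origin at the centre of its underside
- tall_bottle: tall amber bottle 64 mm in diameter and 150 mm high behind the paper; to be left alone. Origin at the centre of its underside
- beaker: open glass beaker 90 mm wide, 100 mm high, to be left alone. Origin at the centre of its underside
- spoon: spoon lying on the desk, to be left alone
- brush: brush lying on the desk, to be left alone

How it is judged:
By the outcome, as a careful person would: the job done as asked, in the order asked, and still so for the second after the job is handed in, with the robot touching nothing.
Of jar1, jar2, jar3, jar4 only 2 to 4 are there at a start; the rules pass over those that are not, and their reading is None.
At some moment in a run one of jar1, jar2, jar3, jar4 may be knocked a few centimetres aside while the robot is not near it.
It also fails if it takes over 210 s, if anything falls off the work surface, if the arm or the gripper's body presses on something with over 40 N, if the wrist force passes 120 N, or if a joint passes its speed limit or range.

ROBOT

A 6-joint arm with a two-finger parallel gripper is mounted at the origin on the work surface. World frame = base frame: x ahead of the robot, y to its left, z up, the work surface at z = 0. Lengths are in m, angles in rad, forces in N, time in s.
With the tool pointing down it reaches from about 0.25 to 0.725 m from the base axis. Payload 4 kg.
Tool frame: the origin (TCP) lies between the finger pads; the fingertips stand 11 mm ahead of it and the grasp point (between the pads) lies 8 mm behind it (bot.tip_extent is the distance from the TCP to the fingertips, in m); z points along the fingers, y is the line along which they close (so a half turn about z gives the same grasp; the last joint's range is limited). The gripper opens to 85 mm and grips with 20 to 120 N. Pads are 22 mm wide; open, the fingers measure 114 mm over their backs; the gripper's body (76 mm by 85 mm) begins 54 mm behind the grasp point. The pads swing forward as they close: fully open they stand 13 mm farther back than shut.
Start: joints at [-1.312, 0.241, 0.005, 1.335, 0, 1.571], TCP at [0.128, -0.483, 0.242] pointing down, gripper open.
Joint ranges: [-2.72, 2.72], [-1.05, 1.87], [-1.09, 1.28], [-1.99, 2.15], [-1.42, 1.44], [-3.14, 3.14]. Speed limits (rad/s): [2.79, 2.79, 3.14, 3.14, 3.14, 3.14].

INTERFACE

Orientations are given as a unit quaternion [x, y, z, w].
In Python, from workcell import bot gives the robot as it stands. The module is installed in compiled form; this text tells all that it offers.
- The arm moves only by the tool drive_tool, never from a script. Its argument "rows" is a list of rows, each an object of numbers: "dx", "dy", "dz": the shift along the tool's x, y, z in units of 50 mm (1.0 is 50 mm); "wx", "wy", "wz": the turn, a rotation vector about the tool's x, y, z in units of 5 degrees (1.0 is 5 degrees); "hand": the finger opening in mm, from 0 to 85.4. A call has 1 to 20 rows; each row is the pose to reach, as a shift and turn from the pose commanded when the call began, along the tool's axes at that moment; what a row does not reach only later rows make up. A row lasts 1/10 s, in which the tool goes at most 50 mm and 8.59 degrees, less where a joint would pass 70% of its speed; a pose out of reach is approached as far as the arm can. A call with a gripper value outside its range is refused whole. The fingers move at their own pace and stop on an object; the grip force is fixed at half the most. Time passes only in rows, so rows that repeat a pose let the fingers close. It gives the time, the measured TCP pose, the force, the opening and the grip force at its end, in the units of the state.
- bot.get_obs(): the state, without advancing time (a new reading comes with each control period).
- bot.camera(name): name is "side" or "top"; returns the picture (384x512x3 uint8, red, green, blue); there is no depth.
- bot.get_calibration(name): a dict with "vfov" (degrees; the focal length in pixels is half the picture's height over the tangent of half this angle, whatever the lens; pixels are square), "cx", "cy" (the principal point, pixels), "origin" and "rotation" of the camera in the world. Camera axes: x right, y up, looking along -z (the intrinsics and any distortion apply to the point x, -y, -z); pixel columns grow to the right and rows downward; lengths in m; the calibration is good to about 2 mm. A picture is of the moment at which its call begins. get_calibration takes no time and is no camera call.
- bot.job_done(): hands the job in; it is judged then, once.
Trained networks look in the newest picture that a camera, given by its name, has taken for a name from the list of things; names that differ only in an ending like _2 or _b are one class to them, and where a whole thing is asked for, a point or a joint stands for the part that bears it (a point fixed in the world has none). Each returns a list of dicts, best first, with "score" (0 to 1); they miss things now and then, are a little off and sometimes report something else, mostly with a low value. They report only what shows in the picture. A call takes as long as a camera call.
- bot.look_for(camera, thing): "extent" ([centre column, centre row, width, height] in pixels, round what is visible of it).
- bot.outline_of(camera, thing): "region" (384x512 bool, what is visible of it) and "extent" ([centre column, centre row, width, height] in pixels, round what is visible of it).
The state is a dict: "clock": time; "joint_pos": joint angles; "joint_vel": joint speeds; "tau": joint torques, N m; "eef_pos": TCP position; "tool_rot": TCP orientation; "ft_force": force on the tool from outside, world axes, zero at the start; "ft_torque": the same for the moment, N m; "grip_width": finger opening in m; "grasp_force": force on a finger pad.
Only numpy, scipy, OpenCV 4.12 (cv2) and the standard library are available. Lean on these libraries where they do the work, as an engineer would, in place of code of your own. Each camera call takes 0.05 s, during which the arm holds its last target. There are 200 camera calls.

## Working session

There is one attempt and no reset: what is moved stays moved. The work goes in short steps, Python scripts to look and compute and a tool call to move; the robot and the scene stay as the last step left them, time stands still between calls to the robot, and variables do not carry over. Pictures are saved under pics/ and viewed, at most 14 in all, crops included, and the job is handed in when it is done.

Besides the shell and the picture viewer there is one more tool, called in YAML: its name, and indented under it one key for each argument. drive_tool: Moves the arm, as the interface text tells. Its arguments: {"type":"object","properties":{"rows":{"type":"array","items":{"type":"object","properties":{"dx":{"type":"number"},"dy":{"type":"number"},"dz":{"type":"number"},"wx":{"type":"number"},"wy":{"type":"number"},"wz":{"type":"number"},"hand":{"type":"number"}}}}},"required":["rows"]}

```bash
mkdir -p pics; cat > h.py <<'E'
import numpy as np, cv2
from workcell import bot
from scipy.spatial.transform import Rotation as R
def cal(n):
    c=bot.get_calibration(n); f=192/np.tan(np.radians(c['vfov'])/2)
    return c,f,np.array(c['origin']),np.array(c['rotation'])
def proj(n,p):
    c,f,o,r=cal(n); q=(np.atleast_2d(p)-o)@r
    return np.c_[c['cx']+f*q[:,0]/-q[:,2], c['cy']-f*q[:,1]/-q[:,2]]
def ray(n,uv):
    c,f,o,r=cal(n); d=np.array([(uv[0]-c['cx'])/f,-(uv[1]-c['cy'])/f,-1.]); d=r@d
    return o,d
def atz(n,uv,z):
    o,d=ray(n,uv); return o+d*(z-o[2])/d[2]
def snap(n,f,crop=None,s=1.5):
    im=bot.camera(n)[:,:,::-1].copy()
    if crop: im=im[crop[1]:crop[3],crop[0]:crop[2]]
    cv2.imwrite('pics/'+f,cv2.resize(im,None,fx=s,fy=s,interpolation=cv2.INTER_CUBIC))
E
python3 - <<'E'
from h import *
np.set_printoptions(precision=4,suppress=True)
snap('top','t0.png');snap('side','s0.png')
for n in('top','side'):
    print(n,bot.get_calibration(n))
    for t in ('jar1_mid','mortar','weight','carrier_in','carrier_lid','shift_knob','start_top','sheet','tall_bottle','beaker'):
        print(n,t,[(round(d['score'],2),np.round(d['extent'],1).tolist()) for d in bot.look_for(n,t)][:6])
print(bot.get_obs())
E
```

```text
top {'vfov': 46.44247760862059, 'cx': 258.89643749749126, 'cy': 196.7246681847726, 'origin': array([0.3817, 0.0242, 1.9753]), 'rotation': array([-0.0378,  0.0321,  0.7109, -0.7015])}
top jar1_mid []
top mortar [(0.44, [184.3, 230.5, 13.2, 14.4])]
top weight [(0.45, [187.1, 213.8, 13.2, 11.3])]
top carrier_in [(0.78, [268.6, 203.2, 62.7, 63.1])]
top carrier_lid [(0.56, [268.5, 184.7, 64.4, 24.0]), (0.29, [331.6, 232.6, 8.9, 9.1]), (0.23, [293.8, 207.3, 112.8, 71.7])]
top shift_knob [(0.55, [208.2, 160.1, 19.7, 20.3])]
top start_top []
top sheet [(0.57, [198.9, 215.6, 51.1, 69.7])]
top tall_bottle [(0.57, [207.6, 160.3, 16.6, 19.5])]
top beaker [(0.74, [132.4, 231.4, 25.8, 21.4])]
side {'vfov': 51.03194855708956, 'cx': 252.77538416899276, 'cy': 188.99933175205447, 'origin': array([0.4847, 0.9522, 1.2369]), 'rotation': array([-0.0179,  0.3427,  0.9381, -0.0464])}
side jar1_mid [(0.23, [282.5, 132.4, 12.2, 15.5])]
side mortar [(0.82, [287.8, 292.6, 26.1, 22.9]), (0.39, [266.7, 176.2, 68.4, 99.4]), (0.32, [289.9, 355.7, 34.7, 42.0])]
side weight [(0.73, [295.5, 267.7, 9.3, 17.2])]
side ca
[... 296 characters left out ...]
l_bottle [(0.59, [199.1, 248.1, 17.9, 34.8]), (0.3, [288.8, 292.3, 25.1, 17.8])]
side beaker [(0.66, [289.4, 356.1, 33.0, 36.7]), (0.16, [237.3, 284.9, 16.7, 20.5]), (0.16, [199.7, 248.3, 23.3, 39.0])]
{'clock': 1.1, 'joint_pos': array([-1.312 ,  0.2406,  0.005 ,  1.3351, -0.    ,  1.5708]), 'joint_vel': array([ 0.0005,  0.0003,  0.0005, -0.0006,  0.0007, -0.0011]), 'tau': array([  0.0011, -37.2226,  25.2693,   0.0014,   0.0002,  -0.    ]), 'eef_pos': array([ 0.128 , -0.4834,  0.2423]), 'tool_rot': array([ 0.9916,  0.129 , -0.    ,  0.    ]), 'ft_force': array([ 0.0431,  0.3824, -0.5224]), 'ft_torque': array([ 0.0706,  0.0422, -0.0111]), 'grasp_force': 0.0, 'grip_width': 0.08516441495231054}
```

```bash
sed -i "s/np.array(c\['rotation'\])/R.from_quat(c['rotation']).as_matrix()/" h.py; python3 - <<'E'
from h import *
np.set_printoptions(precision=4,suppress=True)
print(bot.get_calibration('top').keys())
im=cv2.imread('pics/t0.png');print(im.shape)
snap('top','t1.png',(100,120,370,290),2.9)
snap('side','s1.png',(180,100,340,380),2.1)
for n,uv in(('top',(198.9,215.6)),('side',(265.9,278.6)),('top',(132.4,231.4)),('side',(289.4,372))):print(n,atz(n,uv,0))
E
```

```text
dict_keys(['vfov', 'cx', 'cy', 'origin', 'rotation'])
(576, 768, 3)
top [0.4974 0.3052 0.    ]
side [0.5069 0.3051 0.    ]
top [0.4316 0.5989 0.    ]
side [0.4154 0.5965 0.    ]
```

View pics/t1.png

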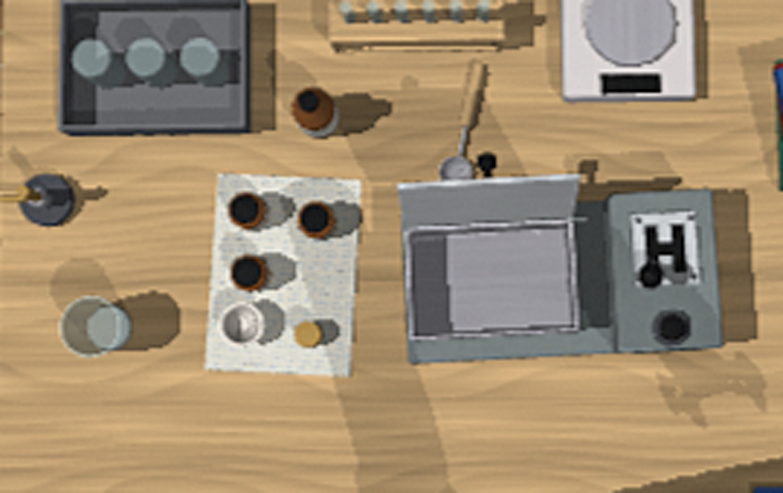

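View pics/s1.png

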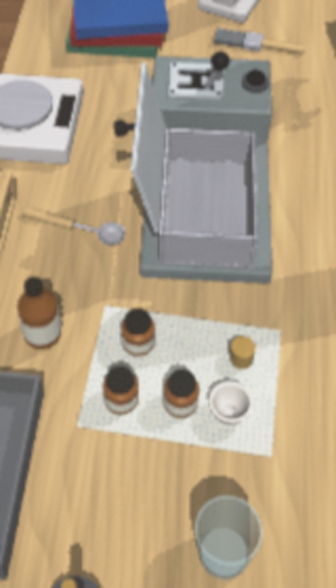

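```bash
python3 - <<'E'
from h import *
snap('top','t2.png',(234,174,354,250),6.5)
snap('side','s2.png',(235,118,315,238),5)
E
```

```text
(no output)
```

View pics/t2.png

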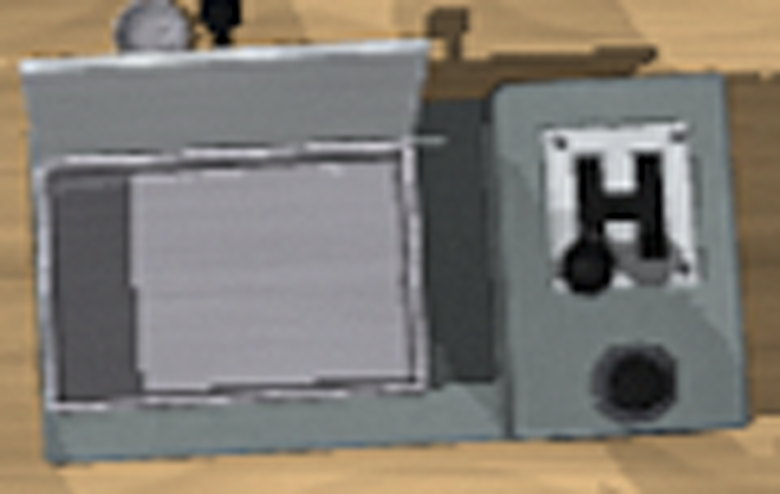

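View pics/s2.png

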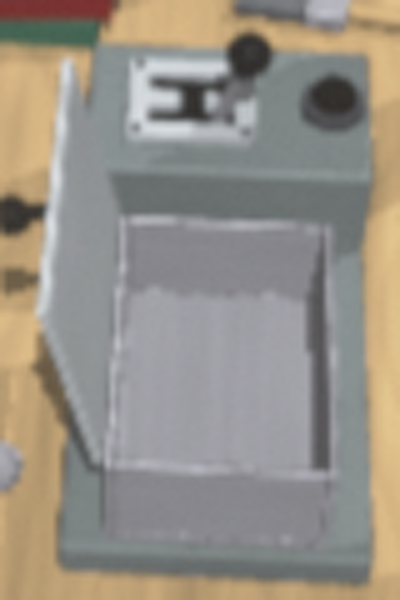

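```bash
cat > fit.py <<'E'
from h import *
from scipy.optimize import least_squares
np.set_printoptions(precision=4,suppress=True)
T=lambda p:(np.array(p)+.5)/6.5-.5+[234,174]
S=lambda p:(np.array(p)+.5)/5-.5+[235,118]
def place(q,L): 
    c,s=np.cos(q[3]),np.sin(q[3]); L=np.array(L,float)
    return np.c_[q[0]+c*L[:,0]-s*L[:,1],q[1]+s*L[:,0]+c*L[:,1],q[2]+L[:,2]]
def fit(tL,tp,sL,sp,q0):
    f=lambda q:np.r_[(proj('top',place(q,tL))-T(tp)).ravel()*1.4,(proj('side',place(q,sL))-S(sp)).ravel()]
    r=least_squares(f,q0,loss='soft_l1'); print(r.x,'\n',r.fun.reshape(-1,2)); return r.x
a,b,h=.081,.121,.082
C=[[a,b,h],[a,-b,h],[-a,-b,h],[-a,b,h]]
if __name__=='__main__':
    q=fit(C,[(38,165),(410,142),(427,388),(50,408)],C,[(106,466),(120,217),(330,227),(335,475)],[.5,0,.02,0])
    K=[[.085,.075,-.095],[.085,-.075,-.095],[-.145,-.075,-.095],[-.145,.075,-.095]]
    g=fit(K,[(495,88),(722,78),(748,424),(512,437)],[K[0],K[2],K[3]],[(110,175),(372,55),(370,180)],[.5,-.2,.25,0])
    # knob & start
    for nm,t,s in(('knob',(586,265),(249,55)),('start',(637,380),(333,97)),('Hc',(621,208),(193,98))):
        o1,d1=ray('top',T(t));o2,d2=ray('side',S(s))
        A=np.c_[d1,-d2];k=np.linalg.lstsq(A,o2-o1,rcond=None)[0]
        p1,p2=o1+k[0]*d1,o2+k[1]*d2
        print(nm,(p1+p2)/2,np.linalg.norm(p1-p2))
    for n,x0,y0,x1,y1,sc in(('top',160,170,230,255,None),('side',200,240,320,325,None)):
        im=bot.camera(n)[y0:y1,x0:x1].astype(int)
        m=(im.max(2)<60).astype(np.uint8)
        nn,_,st,ce=cv2.connectedComponentsWithStats(m)
        for i in range(1,nn):
            if st[i,4]>15: print(n,ce[i]+[x0,y0],st[i],'top@.072',atz(n,ce[i]+[x0,y0],.066))
E
python3 fit.py
```

```text
[ 0.4856 -0.0041  0.0446  0.0432] 
 [[-0.5145 -1.455 ]
 [ 0.8556 -1.1203]
 [ 0.7491  0.6364]
 [-0.2547  0.9658]
 [-0.5765  0.547 ]
 [-0.0724 -0.065 ]
 [ 0.2818 -0.3999]
 [ 0.7388  0.8224]]
[ 0.5235 -0.2499  0.2163  0.0383] 
 [[-0.9471 -0.8507]
 [ 0.5045 -1.3091]
 [ 0.3949  1.6938]
 [ 0.2585  1.5158]
 [-5.5127 -0.4831]
 [-0.2728  0.3769]
 [ 1.215   0.981 ]]
knob [ 0.4828 -0.2169  0.2141] 0.001033085305354529
start [ 0.4138 -0.2569  0.1409] 0.002056735541923597
Hc [ 0.524  -0.2509  0.1352] 0.0006332313348184989
top [184.026  191.5584] [20 17  9 10 77] top@.072 [0.5979 0.3598 0.066 ]
top [208.1667 194.9028] [44 21 10  9 72] top@.072 [0.582 0.256 0.066]
top [184.6875 213.3875] [20 39 10 10 80] top@.072 [0.5039 0.3567 0.066 ]
side [245.3333 252.84  ] [41  9 10  9 75] top@.072 [0.5819 0.2514 0.066 ]
```

```bash
cat >> h.py <<'E'
def go(p,yaw,lab=''):
    "needed units to world p, tool-down with tool x at world yaw (deg)"
    o=bot.get_obs(); r=R.from_quat(o['tool_rot'])
    d=r.inv().apply(np.array(p)-o['eef_pos'])/.05
    t=R.from_euler('z',yaw,degrees=True)*R.from_quat([1,0,0,0])
    w=np.degrees((r.inv()*t).as_rotvec())/5
    print(lab,'d',np.round(d,3),'w',np.round(w,3),'at',np.round(o['eef_pos'],4),'t',o['clock'])
E
python3 -c "
from h import *
go((.483,-.217,.30),2.3)"
```

```text
d [ 8.227 -3.332 -1.154] w [-1.000e-03 -0.000e+00  2.506e+00] at [ 0.128  -0.4833  0.2423] t 1.4
```

drive_tool:
  rows:
    - {"dz": -1.15, "hand": 70}
    - {"dz": -1.15, "hand": 70}
    - {"dx": 8.23, "dy": -3.33, "dz": -1.15, "wz": 2.5, "hand": 70}
    - {"dx": 8.23, "dy": -3.33, "dz": -1.15, "wz": 2.5, "hand": 70}
    - {"dx": 8.23, "dy": -3.33, "dz": -1.15, "wz": 2.5, "hand": 70}
    - {"dx": 8.23, "dy": -3.33, "dz": -1.15, "wz": 2.5, "hand": 70}
    - {"dx": 8.23, "dy": -3.33, "dz": -1.15, "wz": 2.5, "hand": 70}
    - {"dx": 8.23, "dy": -3.33, "dz": -1.15, "wz": 2.5, "hand": 70}
    - {"dx": 8.23, "dy": -3.33, "dz": -1.15, "wz": 2.5, "hand": 70}
    - {"dx": 8.23, "dy": -3.33, "dz": -1.15, "wz": 2.5, "hand": 70}
    - {"dx": 8.23, "dy": -3.33, "dz": -1.15, "wz": 2.5, "hand": 70}
    - {"dx": 8.23, "dy": -3.33, "dz": -1.15, "wz": 2.5, "hand": 70}
    - {"dx": 8.23, "dy": -3.33, "dz": -1.15, "wz": 2.5, "hand": 70}
    - {"dx": 8.23, "dy": -3.33, "dz": -1.15, "wz": 2.5, "hand": 70}
    - {"dx": 8.23, "dy": -3.33, "dz": -1.15, "wz": 2.5, "hand": 70}
    - {"dx": 8.23, "dy": -3.33, "dz": -1.15, "wz": 2.5, "hand": 70}

```text
invalid input at $.rows[0]: expected keys dx, dy, dz, wx, wy, wz, hand
```

drive_tool:
  rows:
    - {"dx": 0, "dy": 0, "dz": -1.15, "wx": 0, "wy": 0, "wz": 0, "hand": 70}
    - {"dx": 0, "dy": 0, "dz": -1.15, "wx": 0, "wy": 0, "wz": 0, "hand": 70}
    - {"dx": 8.23, "dy": -3.33, "dz": -1.15, "wx": 0, "wy": 0, "wz": 2.5, "hand": 70}
    - {"dx": 8.23, "dy": -3.33, "dz": -1.15, "wx": 0, "wy": 0, "wz": 2.5, "hand": 70}
    - {"dx": 8.23, "dy": -3.33, "dz": -1.15, "wx": 0, "wy": 0, "wz": 2.5, "hand": 70}
    - {"dx": 8.23, "dy": -3.33, "dz": -1.15, "wx": 0, "wy": 0, "wz": 2.5, "hand": 70}
    - {"dx": 8.23, "dy": -3.33, "dz": -1.15, "wx": 0, "wy": 0, "wz": 2.5, "hand": 70}
    - {"dx": 8.23, "dy": -3.33, "dz": -1.15, "wx": 0, "wy": 0, "wz": 2.5, "hand": 70}
    - {"dx": 8.23, "dy": -3.33, "dz": -1.15, "wx": 0, "wy": 0, "wz": 2.5, "hand": 70}
    - {"dx": 8.23, "dy": -3.33, "dz": -1.15, "wx": 0, "wy": 0, "wz": 2.5, "hand": 70}
    - {"dx": 8.23, "dy": -3.33, "dz": -1.15, "wx": 0, "wy": 0, "wz": 2.5, "hand": 70}
    - {"dx": 8.23, "dy": -3.33, "dz": -1.15, "wx": 0, "wy": 0, "wz": 2.5, "hand": 70}
    - {"dx": 8.23, "dy": -3.33, "dz": -1.15, "wx": 0, "wy": 0, "wz": 2.5, "hand": 70}
    - {"dx": 8.23, "dy": -3.33, "dz": -1.15, "wx": 0, "wy": 0, "wz": 2.5, "hand": 70}
    - {"dx": 8.23, "dy": -3.33, "dz": -1.15, "wx": 0, "wy": 0, "wz": 2.5, "hand": 70}
    - {"dx": 8.23, "dy": -3.33, "dz": -1.15, "wx": 0, "wy": 0, "wz": 2.5, "hand": 70}

```text
clock: 3.0
eef_pos: [0.4823, -0.2182, 0.3002]
tool_rot: [1.0, 0.019, 0.0, 0.0]
ft_force: [0.3, -1.0, 0.7]
grip_width: 0.0694
grasp_force: 0.0
```

drive_tool:
  rows:
    - {"dx": 0, "dy": 0, "dz": 1, "wx": 0, "wy": 0, "wz": 0, "hand": 70}
    - {"dx": 0, "dy": 0, "dz": 1.88, "wx": 0, "wy": 0, "wz": 0, "hand": 70}
    - {"dx": 0, "dy": 0, "dz": 1.88, "wx": 0, "wy": 0, "wz": 0, "hand": 70}
    - {"dx": 0, "dy": 0, "dz": 1.88, "wx": 0, "wy": 0, "wz": 0, "hand": 30}
    - {"dx": 0, "dy": 0, "dz": 1.88, "wx": 0, "wy": 0, "wz": 0, "hand": 30}
    - {"dx": 0, "dy": 0, "dz": 1.88, "wx": 0, "wy": 0, "wz": 0, "hand": 30}
    - {"dx": 0, "dy": 0, "dz": 1.88, "wx": 0, "wy": 0, "wz": 0, "hand": 30}
    - {"dx": 0, "dy": 0, "dz": 1.88, "wx": 0, "wy": 0, "wz": 0, "hand": 30}
    - {"dx": 0, "dy": 0, "dz": 1.88, "wx": 0, "wy": 0, "wz": 0, "hand": 30}
    - {"dx": 0, "dy": 0, "dz": 1.88, "wx": 0, "wy": 0, "wz": 0, "hand": 30}
    - {"dx": 0, "dy": 0, "dz": 1.88, "wx": 0, "wy": 0, "wz": 0, "hand": 30}

```text
clock: 4.1
eef_pos: [0.4851, -0.2196, 0.2098]
tool_rot: [1.0, 0.02, 0.003, 0.003]
ft_force: [-1.5, -5.7, 7.6]
grip_width: 0.0326
grasp_force: 59.6
```

drive_tool:
  rows:
    - {"dx": 0.15, "dy": 0, "dz": -0.02, "wx": 0, "wy": 0, "wz": 0, "hand": 30}
    - {"dx": 0.3, "dy": 0, "dz": -0.05, "wx": 0, "wy": 0, "wz": 0, "hand": 30}
    - {"dx": 0.45, "dy": 0, "dz": -0.07, "wx": 0, "wy": 0, "wz": 0, "hand": 30}
    - {"dx": 0.6, "dy": 0, "dz": -0.08, "wx": 0, "wy": 0, "wz": 0, "hand": 30}
    - {"dx": 0.75, "dy": 0, "dz": -0.09, "wx": 0, "wy": 0, "wz": 0, "hand": 30}
    - {"dx": 0.83, "dy": 0, "dz": -0.09, "wx": 0, "wy": 0, "wz": 0, "hand": 30}
    - {"dx": 0.83, "dy": 0, "dz": -0.09, "wx": 0, "wy": 0, "wz": 0, "hand": 30}
    - {"dx": 0.83, "dy": 0, "dz": -0.09, "wx": 0, "wy": 0, "wz": 0, "hand": 30}
    - {"dx": 0.83, "dy": 0, "dz": -0.09, "wx": 0, "wy": 0, "wz": 0, "hand": 30}

```text
clock: 5.0
eef_pos: [0.5256, -0.2176, 0.213]
tool_rot: [1.0, 0.019, 0.002, 0.003]
ft_force: [-0.6, -5.0, 4.8]
grip_width: 0.0328
grasp_force: 61.2
```

```bash
python3 - <<'E'
from h import *
snap('side','s3.png',(250,90,330,150),8)
o=bot.get_obs(); print(o['ft_force'],o['eef_pos'],o['grip_width'])
E
```

```text
[-2.71629888 -4.892802    4.14494692] [ 0.5256025  -0.21765096  0.21299132] 0.03274365435197476
```

View pics/s3.png

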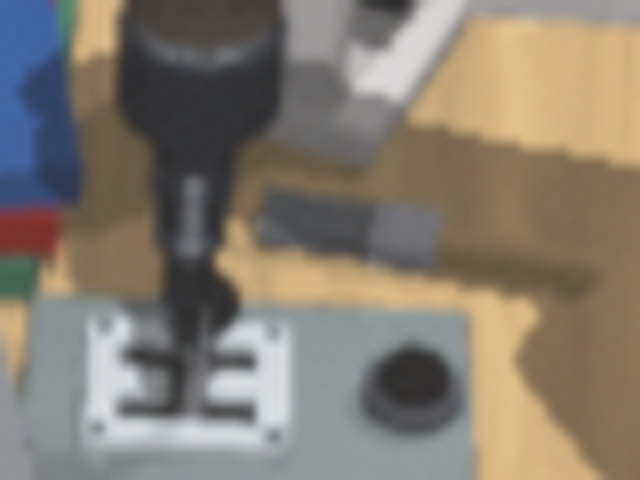

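drive_tool:
  rows:
    - {"dx": 0.05, "dy": 0, "dz": 0, "wx": 0, "wy": 0, "wz": 0, "hand": 30}
    - {"dx": 0.1, "dy": 0, "dz": 0, "wx": 0, "wy": 0, "wz": 0, "hand": 30}
    - {"dx": 0.1, "dy": 0, "dz": 0, "wx": 0, "wy": 0, "wz": 0, "hand": 30}
    - {"dx": 0.1, "dy": 0, "dz": 0, "wx": 0, "wy": 0, "wz": 0, "hand": 30}
    - {"dx": 0.1, "dy": 0, "dz": 0, "wx": 0, "wy": 0, "wz": 0, "hand": 70}
    - {"dx": 0.1, "dy": 0, "dz": 0, "wx": 0, "wy": 0, "wz": 0, "hand": 70}
    - {"dx": 0.1, "dy": 0, "dz": 0, "wx": 0, "wy": 0, "wz": 0, "hand": 70}
    - {"dx": 0.1, "dy": 0, "dz": 0, "wx": 0, "wy": 0, "wz": 0, "hand": 70}
    - {"dx": 0.1, "dy": 0, "dz": -2, "wx": 0, "wy": 0, "wz": 0, "hand": 70}
    - {"dx": 0.1, "dy": 0, "dz": -2, "wx": 0, "wy": 0, "wz": 0, "hand": 70}
    - {"dx": 0.1, "dy": 0, "dz": -2, "wx": 0, "wy": 0, "wz": 0, "hand": 70}
    - {"dx": -3.1, "dy": 0, "dz": -2, "wx": 0, "wy": 0, "wz": 0, "hand": 70}
    - {"dx": -3.1, "dy": 0, "dz": -2, "wx": 0, "wy": 0, "wz": 0, "hand": 70}
    - {"dx": -3.1, "dy": 0, "dz": -2, "wx": 0, "wy": 0, "wz": 0, "hand": 70}
    - {"dx": -3.1, "dy": 0, "dz": -2, "wx": 0, "wy": 0, "wz": 0, "hand": 70}
    - {"dx": -3.1, "dy": 0, "dz": -2, "wx": 0, "wy": 0, "wz": 0, "hand": 70}

```text
clock: 6.65
eef_pos: [0.3686, -0.2216, 0.3111]
tool_rot: [1.0, 0.019, 0.001, 0.0]
ft_force: [0.2, -0.5, 0.1]
grip_width: 0.07
grasp_force: 0.0
```

```bash
python3 - <<'E'
from h import *
im=bot.camera('side')[90:150,250:330,::-1]; a=cv2.resize(im,(640,480),interpolation=cv2.INTER_CUBIC)
im=bot.camera('top')[180:240,310:350,::-1]; b=cv2.resize(im,(320,480),interpolation=cv2.INTER_CUBIC)
cv2.imwrite('pics/a4.png',cv2.resize(np.hstack([a,b]),None,fx=.83,fy=.83))
E
```

```text
(no output)
```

View pics/a4.png

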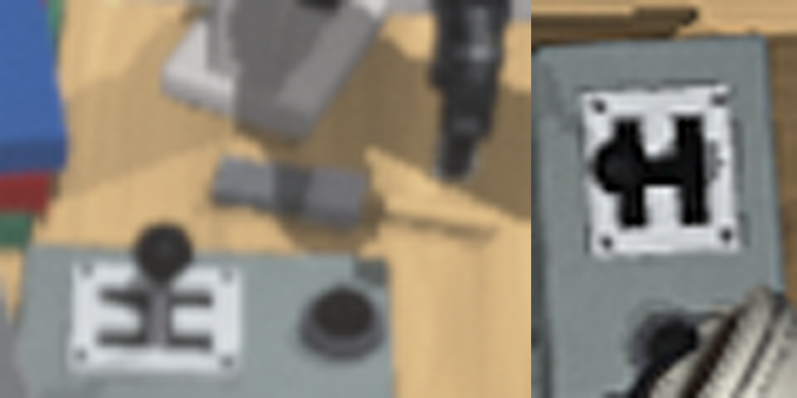

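```bash
python3 - <<'E'
from h import *
np.set_printoptions(precision=4,suppress=True)
s=6.64
for nm,a,b in(('knob',(163,250),(613,167)),('plate',(156,314),(665,170)),('start',(343,311),(668,338))):
    A=(np.array(a)+.5)/s-.5+[250,90];B=(np.array(b)-[531,0]+.5)/s-.5+[310,180]
    o1,d1=ray('top',B);o2,d2=ray('side',A)
    k=np.linalg.lstsq(np.c_[d1,-d2],o2-o1,rcond=None)[0]
    p1,p2=o1+k[0]*d1,o2+k[1]*d2
    print(nm,(p1+p2)/2,p1-p2)
# jar detection
for n,x0,y0,x1,y1 in(('top',160,170,230,255),('side',210,240,320,325)):
    im=bot.camera(n)[y0:y1,x0:x1].astype(int)
    m=(im.max(2)<75).astype(np.uint8)
    nn,_,st,ce=cv2.connectedComponentsWithStats(m)
    for i in range(1,nn):
        if st[i,4]>15: print(n,ce[i]+[x0,y0],st[i],atz(n,ce[i]+[x0,y0],.068))
    for t in('mortar','weight'):
        print(t,[(d['score'],atz(n,d['extent'][:2],.03)) for d in bot.look_for(n,t)][:2])
E
```

```text
knob [ 0.521  -0.2096  0.224 ] [-0.0008  0.     -0.0001]
plate [ 0.5252 -0.2537  0.1345] [ 0.0004 -0.      0.    ]
start [ 0.4172 -0.2498  0.1509] [ 0.0077 -0.0007  0.0003]
top [183.9367 191.4937] [19 17 10 10 79] [0.5979 0.3599 0.068 ]
top [208.2051 194.5897] [44 20 10 10 78] [0.5831 0.2556 0.068 ]
top [184.6296 213.3704] [20 39 10 10 81] [0.5038 0.3566 0.068 ]
mortar [(0.7, array([0.4302, 0.373 , 0.03  ]))]
weight [(0.44, array([0.4046, 0.2692, 0.03  ]))]
side [245.1313 252.8788] [30  8 12 11 99] [0.5824 0.2529 0.068 ]
side [236.5462 280.521 ] [ 21  35  12  12 119] [0.5983 0.3566 0.068 ]
side [265.95   282.0083] [ 50  36  13  13 120] [0.5045 0.3526 0.068 ]
mortar [(0.59, array([0.4342, 0.3612, 0.03  ]))]
weight [(0.49, array([0.4108, 0.2654, 0.03  ])), (0.27, array([ 0.3943, -0.4953,  0.03  ]))]
```

```bash
python3 -c "
from h import *
go((.42,.24,.30),92.5)
go((.582,.253,.12),92.5)"
```

```text
d [ 1.371 -9.184  0.202] w [-9.0000e-03  0.0000e+00 -1.8024e+01] at [ 0.3706 -0.2216  0.3099] t 7.05
 d [ 4.621 -9.307  3.8  ] w [-9.0000e-03  0.0000e+00 -1.8024e+01] at [ 0.3706 -0.2216  0.3099] t 7.05
```

drive_tool:
  rows:
    - {"dx": 1.4, "dy": -9.2, "dz": 0.2, "wx": 0, "wy": 0, "wz": -18, "hand": 75}
    - {"dx": 1.4, "dy": -9.2, "dz": 0.2, "wx": 0, "wy": 0, "wz": -18, "hand": 75}
    - {"dx": 1.4, "dy": -9.2, "dz": 0.2, "wx": 0, "wy": 0, "wz": -18, "hand": 75}
    - {"dx": 1.4, "dy": -9.2, "dz": 0.2, "wx": 0, "wy": 0, "wz": -18, "hand": 75}
    - {"dx": 1.4, "dy": -9.2, "dz": 0.2, "wx": 0, "wy": 0, "wz": -18, "hand": 75}
    - {"dx": 1.4, "dy": -9.2, "dz": 0.2, "wx": 0, "wy": 0, "wz": -18, "hand": 75}
    - {"dx": 1.4, "dy": -9.2, "dz": 0.2, "wx": 0, "wy": 0, "wz": -18, "hand": 75}
    - {"dx": 1.4, "dy": -9.2, "dz": 0.2, "wx": 0, "wy": 0, "wz": -18, "hand": 75}
    - {"dx": 1.4, "dy": -9.2, "dz": 0.2, "wx": 0, "wy": 0, "wz": -18, "hand": 75}
    - {"dx": 1.4, "dy": -9.2, "dz": 0.2, "wx": 0, "wy": 0, "wz": -18, "hand": 75}
    - {"dx": 1.4, "dy": -9.2, "dz": 0.2, "wx": 0, "wy": 0, "wz": -18, "hand": 75}
    - {"dx": 1.4, "dy": -9.2, "dz": 0.2, "wx": 0, "wy": 0, "wz": -18, "hand": 75}
    - {"dx": 1.4, "dy": -9.2, "dz": 0.2, "wx": 0, "wy": 0, "wz": -18, "hand": 75}
    - {"dx": 4.62, "dy": -9.3, "dz": 3.8, "wx": 0, "wy": 0, "wz": -18, "hand": 75}
    - {"dx": 4.62, "dy": -9.3, "dz": 3.8, "wx": 0, "wy": 0, "wz": -18, "hand": 75}
    - {"dx": 4.62, "dy": -9.3, "dz": 3.8, "wx": 0, "wy": 0, "wz": -18, "hand": 75}
    - {"dx": 4.62, "dy": -9.3, "dz": 3.8, "wx": 0, "wy": 0, "wz": -18, "hand": 75}
    - {"dx": 4.62, "dy": -9.3, "dz": 3.8, "wx": 0, "wy": 0, "wz": -18, "hand": 75}
    - {"dx": 4.62, "dy": -9.3, "dz": 3.8, "wx": 0, "wy": 0, "wz": -18, "hand": 75}
    - {"dx": 4.62, "dy": -9.3, "dz": 3.8, "wx": 0, "wy": 0, "wz": -18, "hand": 75}

```text
clock: 9.05
eef_pos: [0.5812, 0.2511, 0.1186]
tool_rot: [0.693, 0.72, -0.002, -0.001]
ft_force: [-0.1, -0.1, 0.3]
grip_width: 0.0747
grasp_force: 0.0
```

```bash
python3 - <<'E'
from h import *
go((.582,.253,.03),92.5)
snap('side','s5.png',(190,200,330,330),4.5)
E
```

```text
d [0.04  0.025 1.772] w [-0.042  0.014 -0.063] at [0.5812 0.2511 0.1186] t 9.05
```

View pics/s5.png

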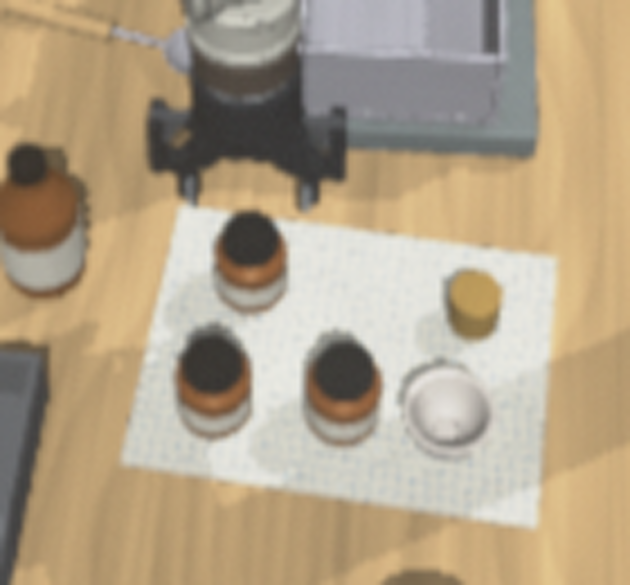

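drive_tool:
  rows:
    - {"dx": 0.04, "dy": 0.02, "dz": 0.8, "wx": 0, "wy": 0, "wz": 0, "hand": 75}
    - {"dx": 0.04, "dy": 0.02, "dz": 1.4, "wx": 0, "wy": 0, "wz": 0, "hand": 75}
    - {"dx": 0.04, "dy": 0.02, "dz": 1.77, "wx": 0, "wy": 0, "wz": 0, "hand": 75}
    - {"dx": 0.04, "dy": 0.02, "dz": 1.77, "wx": 0, "wy": 0, "wz": 0, "hand": 75}
    - {"dx": 0.04, "dy": 0.02, "dz": 1.77, "wx": 0, "wy": 0, "wz": 0, "hand": 48}
    - {"dx": 0.04, "dy": 0.02, "dz": 1.77, "wx": 0, "wy": 0, "wz": 0, "hand": 48}
    - {"dx": 0.04, "dy": 0.02, "dz": 1.77, "wx": 0, "wy": 0, "wz": 0, "hand": 48}
    - {"dx": 0.04, "dy": 0.02, "dz": 1.77, "wx": 0, "wy": 0, "wz": 0, "hand": 48}
    - {"dx": 0.04, "dy": 0.02, "dz": 1.77, "wx": 0, "wy": 0, "wz": 0, "hand": 48}
    - {"dx": 0.04, "dy": 0.02, "dz": 1.77, "wx": 0, "wy": 0, "wz": 0, "hand": 48}

```text
clock: 10.1
eef_pos: [0.5845, 0.2553, 0.0356]
tool_rot: [0.693, 0.721, 0.003, 0.001]
ft_force: [-0.8, -0.2, 7.7]
grip_width: 0.0542
grasp_force: 64.9
```

```bash
python3 - <<'E'
from h import *
go((.45,.25,.25),92.5);go((.489,-.079,.25),92.5)
E
```

```text
d [ 0.013 -2.668 -4.303] w [ 0.061 -0.028 -0.034] at [0.5845 0.2553 0.0356] t 10.1
 d [-6.593 -2.156 -4.316] w [ 0.061 -0.028 -0.034] at [0.5845 0.2553 0.0356] t 10.1
```

drive_tool:
  rows:
    - {"dx": 0, "dy": 0, "dz": -0.4, "wx": 0, "wy": 0, "wz": 0, "hand": 48}
    - {"dx": 0, "dy": 0, "dz": -1.2, "wx": 0, "wy": 0, "wz": 0, "hand": 48}
    - {"dx": 0, "dy": 0, "dz": -2, "wx": 0, "wy": 0, "wz": 0, "hand": 48}
    - {"dx": 0, "dy": 0, "dz": -3, "wx": 0, "wy": 0, "wz": 0, "hand": 48}
    - {"dx": 0, "dy": -0.7, "dz": -4.4, "wx": 0, "wy": 0, "wz": 0, "hand": 48}
    - {"dx": 0, "dy": -1.4, "dz": -4.4, "wx": 0, "wy": 0, "wz": 0, "hand": 48}
    - {"dx": 0, "dy": -2.1, "dz": -4.4, "wx": 0, "wy": 0, "wz": 0, "hand": 48}
    - {"dx": 0, "dy": -2.7, "dz": -4.4, "wx": 0, "wy": 0, "wz": 0, "hand": 48}
    - {"dx": -1, "dy": -2.7, "dz": -4.4, "wx": 0, "wy": 0, "wz": 0, "hand": 48}
    - {"dx": -1.8, "dy": -2.7, "dz": -4.4, "wx": 0, "wy": 0, "wz": 0, "hand": 48}
    - {"dx": -2.6, "dy": -2.6, "dz": -4.4, "wx": 0, "wy": 0, "wz": 0, "hand": 48}
    - {"dx": -3.4, "dy": -2.5, "dz": -4.4, "wx": 0, "wy": 0, "wz": 0, "hand": 48}
    - {"dx": -4.2, "dy": -2.4, "dz": -4.4, "wx": 0, "wy": 0, "wz": 0, "hand": 48}
    - {"dx": -5, "dy": -2.3, "dz": -4.4, "wx": 0, "wy": 0, "wz": 0, "hand": 48}
    - {"dx": -5.8, "dy": -2.2, "dz": -4.4, "wx": 0, "wy": 0, "wz": 0, "hand": 48}
    - {"dx": -6.3, "dy": -2.15, "dz": -4.4, "wx": 0, "wy": 0, "wz": 0, "hand": 48}
    - {"dx": -6.6, "dy": -2.15, "dz": -4.4, "wx": 0, "wy": 0, "wz": 0, "hand": 48}
    - {"dx": -6.6, "dy": -2.15, "dz": -4.4, "wx": 0, "wy": 0, "wz": 0, "hand": 48}
    - {"dx": -6.6, "dy": -2.15, "dz": -4.4, "wx": 0, "wy": 0, "wz": 0, "hand": 48}

```text
clock: 12.0
eef_pos: [0.4884, -0.0793, 0.2521]
tool_rot: [0.693, 0.721, 0.0, -0.0]
ft_force: [0.5, 1.1, -2.6]
grip_width: 0.054
grasp_force: 64.2
```

```bash
python3 - <<'E'
from h import *
print(bot.get_obs()['grasp_force'])
go((.489,-.079,.095),92.5)
im=bot.camera('side')[100:240,200:300,::-1]; a=cv2.resize(im,(400,560),interpolation=cv2.INTER_CUBIC)
im=bot.camera('top')[170:250,230:287,::-1]; b=cv2.resize(im,(399,560),interpolation=cv2.INTER_CUBIC)
cv2.imwrite('pics/a6.png',np.hstack([a,b]))
E
```

```text
64.22304111882113
 d [2.000e-03 1.200e-02 3.143e+00] w [ 0.004 -0.008 -0.036] at [ 0.4884 -0.0793  0.2521] t 12.0
```

View pics/a6.png

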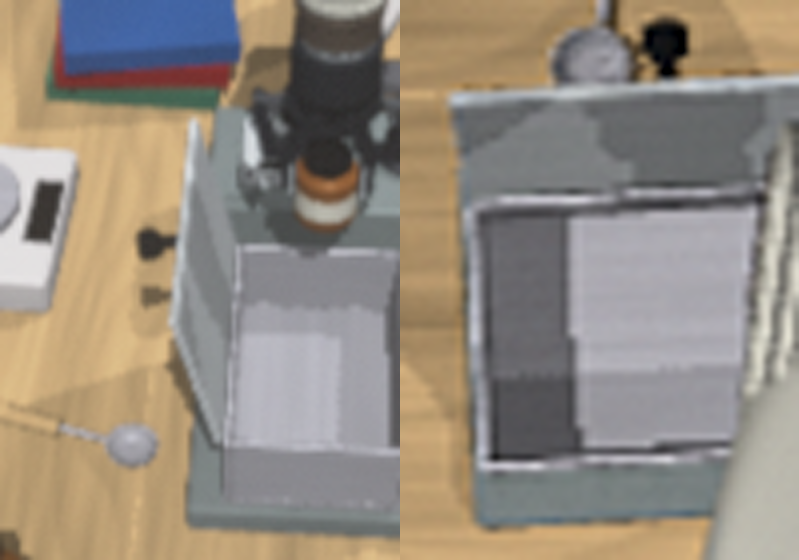

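drive_tool:
  rows:
    - {"dx": 0, "dy": 0, "dz": 0.8, "wx": 0, "wy": 0, "wz": 0, "hand": 48}
    - {"dx": 0, "dy": 0, "dz": 1.6, "wx": 0, "wy": 0, "wz": 0, "hand": 48}
    - {"dx": 0, "dy": 0, "dz": 2.4, "wx": 0, "wy": 0, "wz": 0, "hand": 48}
    - {"dx": 0, "dy": 0, "dz": 3, "wx": 0, "wy": 0, "wz": 0, "hand": 48}
    - {"dx": 0, "dy": 0, "dz": 3.2, "wx": 0, "wy": 0, "wz": 0, "hand": 48}
    - {"dx": 0, "dy": 0, "dz": 3.25, "wx": 0, "wy": 0, "wz": 0, "hand": 48}
    - {"dx": 0, "dy": 0, "dz": 3.3, "wx": 0, "wy": 0, "wz": 0, "hand": 48}
    - {"dx": 0, "dy": 0, "dz": 3.35, "wx": 0, "wy": 0, "wz": 0, "hand": 48}
    - {"dx": 0, "dy": 0, "dz": 3.35, "wx": 0, "wy": 0, "wz": 0, "hand": 48}

```text
clock: 13.0
eef_pos: [0.4895, -0.0798, 0.0854]
tool_rot: [0.693, 0.721, 0.001, 0.001]
ft_force: [0.0, 0.6, -2.1]
grip_width: 0.0541
grasp_force: 64.2
```

drive_tool:
  rows:
    - {"dx": 0, "dy": 0, "dz": 0.03, "wx": 0, "wy": 0, "wz": 0, "hand": 48}
    - {"dx": 0, "dy": 0, "dz": 0.06, "wx": 0, "wy": 0, "wz": 0, "hand": 48}
    - {"dx": 0, "dy": 0, "dz": 0.09, "wx": 0, "wy": 0, "wz": 0, "hand": 48}
    - {"dx": 0, "dy": 0, "dz": 0.12, "wx": 0, "wy": 0, "wz": 0, "hand": 48}
    - {"dx": 0, "dy": 0, "dz": 0.12, "wx": 0, "wy": 0, "wz": 0, "hand": 48}

```text
clock: 13.5
eef_pos: [0.4883, -0.0798, 0.078]
tool_rot: [0.693, 0.721, -0.0, -0.0]
ft_force: [-0.1, 0.4, -3.3]
grip_width: 0.0541
grasp_force: 64.2
```

drive_tool:
  rows:
    - {"dx": 0, "dy": 0, "dz": 0.04, "wx": 0, "wy": 0, "wz": 0, "hand": 48}
    - {"dx": 0, "dy": 0, "dz": 0.07, "wx": 0, "wy": 0, "wz": 0, "hand": 48}
    - {"dx": 0, "dy": 0, "dz": 0.1, "wx": 0, "wy": 0, "wz": 0, "hand": 48}
    - {"dx": 0, "dy": 0, "dz": 0.1, "wx": 0, "wy": 0, "wz": 0, "hand": 48}

```text
clock: 13.9
eef_pos: [0.4886, -0.0798, 0.0746]
tool_rot: [0.693, 0.721, 0.0, 0.0]
ft_force: [-3.6, 0.2, 8.2]
grip_width: 0.0542
grasp_force: 65.3
```

drive_tool:
  rows:
    - {"dx": 0, "dy": 0, "dz": 0, "wx": 0, "wy": 0, "wz": 0, "hand": 68}
    - {"dx": 0, "dy": 0, "dz": 0, "wx": 0, "wy": 0, "wz": 0, "hand": 68}
    - {"dx": 0, "dy": 0, "dz": 0, "wx": 0, "wy": 0, "wz": 0, "hand": 68}
    - {"dx": 0, "dy": 0, "dz": -0.3, "wx": 0, "wy": 0, "wz": 0, "hand": 68}
    - {"dx": 0, "dy": 0, "dz": -1, "wx": 0, "wy": 0, "wz": 0, "hand": 68}
    - {"dx": 0, "dy": 0, "dz": -3.6, "wx": 0, "wy": 0, "wz": 0, "hand": 70}
    - {"dx": 0, "dy": 0, "dz": -3.6, "wx": 0, "wy": 0, "wz": 0, "hand": 70}
    - {"dx": 0, "dy": 0, "dz": -3.6, "wx": 0, "wy": 0, "wz": 0, "hand": 75}
    - {"dx": 6.6, "dy": -0.5, "dz": -3.6, "wx": 0, "wy": 0, "wz": 0, "hand": 75}
    - {"dx": 6.6, "dy": -0.5, "dz": -3.6, "wx": 0, "wy": 0, "wz": 0, "hand": 75}
    - {"dx": 6.6, "dy": -0.5, "dz": -3.6, "wx": 0, "wy": 0, "wz": 0, "hand": 75}
    - {"dx": 6.6, "dy": -0.5, "dz": -3.6, "wx": 0, "wy": 0, "wz": 0, "hand": 75}
    - {"dx": 6.6, "dy": -0.5, "dz": -3.6, "wx": 0, "wy": 0, "wz": 0, "hand": 75}
    - {"dx": 6.6, "dy": -0.5, "dz": -3.6, "wx": 0, "wy": 0, "wz": 0, "hand": 75}
    - {"dx": 6.6, "dy": -0.5, "dz": -3.6, "wx": 0, "wy": 0, "wz": 0, "hand": 75}
    - {"dx": 6.6, "dy": -0.5, "dz": -3.6, "wx": 0, "wy": 0, "wz": 0, "hand": 75}

```text
clock: 15.5
eef_pos: [0.4495, 0.2528, 0.2528]
tool_rot: [0.69, 0.723, 0.0, -0.0]
ft_force: [-0.1, -0.8, 0.2]
grip_width: 0.0752
grasp_force: 0.0
```

```bash
cat > jars.py <<'E'
from h import *
def jars(n,x0,y0,x1,y1,z=.068):
    im=bot.camera(n)[y0:y1,x0:x1].astype(int)
    m=(im.max(2)<75).astype(np.uint8)
    nn,_,st,ce=cv2.connectedComponentsWithStats(m)
    for i in range(1,nn):
        if st[i,4]>25: print(n,st[i],np.round(atz(n,ce[i]+[x0,y0],z),4))
E
python3 - <<'E'
from jars import *
jars('side',210,240,320,325);jars('top',160,170,230,255)
go((.597,.357,.13),92.5)
im=bot.camera('side')[120:240,235:315,::-1]; a=cv2.resize(im,(400,600),interpolation=cv2.INTER_CUBIC)
im=bot.camera('side')[230:330,200:280,::-1]; b=cv2.resize(im,(400,600),interpolation=cv2.INTER_CUBIC)
cv2.imwrite('pics/s7.png',np.hstack([a,b]))
E
```

```text
side [ 21  35  12  12 116] [0.5981 0.3571 0.068 ]
side [ 50  37  13  12 114] [0.5043 0.3531 0.068 ]
top [19 17 10 10 79] [0.5979 0.3599 0.068 ]
top [ 32  31  19  33 132] [0.4988 0.2812 0.068 ]
 d [2.028 3.033 2.454] w [-0.007  0.01  -0.013] at [0.4499 0.2494 0.2529] t 15.6
```

View pics/s7.png

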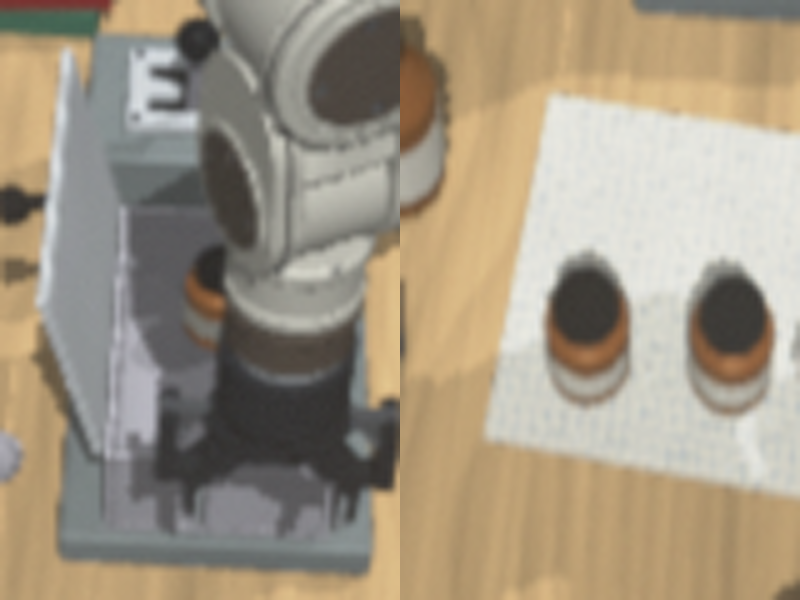

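drive_tool:
  rows:
    - {"dx": 2.03, "dy": 3.05, "dz": 1, "wx": 0, "wy": 0, "wz": 0, "hand": 72}
    - {"dx": 2.03, "dy": 3.05, "dz": 1, "wx": 0, "wy": 0, "wz": 0, "hand": 72}
    - {"dx": 2.03, "dy": 3.05, "dz": 1, "wx": 0, "wy": 0, "wz": 0, "hand": 72}
    - {"dx": 2.03, "dy": 3.05, "dz": 1, "wx": 0, "wy": 0, "wz": 0, "hand": 72}
    - {"dx": 2.03, "dy": 3.05, "dz": 1, "wx": 0, "wy": 0, "wz": 0, "hand": 72}
    - {"dx": 2.03, "dy": 3.05, "dz": 1, "wx": 0, "wy": 0, "wz": 0, "hand": 72}
    - {"dx": 2.03, "dy": 3.05, "dz": 2.4, "wx": 0, "wy": 0, "wz": 0, "hand": 72}
    - {"dx": 2.03, "dy": 3.05, "dz": 3.1, "wx": 0, "wy": 0, "wz": 0, "hand": 72}
    - {"dx": 2.03, "dy": 3.05, "dz": 3.8, "wx": 0, "wy": 0, "wz": 0, "hand": 72}
    - {"dx": 2.03, "dy": 3.05, "dz": 4.42, "wx": 0, "wy": 0, "wz": 0, "hand": 72}
    - {"dx": 2.03, "dy": 3.05, "dz": 4.42, "wx": 0, "wy": 0, "wz": 0, "hand": 72}
    - {"dx": 2.03, "dy": 3.05, "dz": 4.42, "wx": 0, "wy": 0, "wz": 0, "hand": 72}
    - {"dx": 2.03, "dy": 3.05, "dz": 4.42, "wx": 0, "wy": 0, "wz": 0, "hand": 48}
    - {"dx": 2.03, "dy": 3.05, "dz": 4.42, "wx": 0, "wy": 0, "wz": 0, "hand": 48}
    - {"dx": 2.03, "dy": 3.05, "dz": 4.42, "wx": 0, "wy": 0, "wz": 0, "hand": 48}
    - {"dx": 2.03, "dy": 3.05, "dz": 4.42, "wx": 0, "wy": 0, "wz": 0, "hand": 48}
    - {"dx": 2.03, "dy": 3.05, "dz": 4.42, "wx": 0, "wy": 0, "wz": 0, "hand": 48}
    - {"dx": 2.03, "dy": 3.05, "dz": 4.42, "wx": 0, "wy": 0, "wz": 0, "hand": 48}

```text
clock: 17.5
eef_pos: [0.6006, 0.3576, 0.0372]
tool_rot: [0.693, 0.721, 0.003, 0.001]
ft_force: [-1.1, -1.5, 7.9]
grip_width: 0.0545
grasp_force: 65.1
```

```bash
python3 - <<'E'
from h import *
go((.45,.30,.25),92.5);go((.486,-.004,.25),92.5);go((.486,-.004,.0855),92.5)
E
```

```text
d [-1.017 -3.029 -4.278] w [ 0.07  -0.036 -0.036] at [0.6006 0.3576 0.0372] t 17.5
 d [-7.121 -2.556 -4.295] w [ 0.07  -0.036 -0.036] at [0.6006 0.3576 0.0372] t 17.5
 d [-7.131 -2.576 -1.005] w [ 0.07  -0.036 -0.036] at [0.6006 0.3576 0.0372] t 17.5
```

drive_tool:
  rows:
    - {"dx": 0, "dy": 0, "dz": -0.4, "wx": 0, "wy": 0, "wz": 0, "hand": 48}
    - {"dx": 0, "dy": 0, "dz": -1.2, "wx": 0, "wy": 0, "wz": 0, "hand": 48}
    - {"dx": 0, "dy": 0, "dz": -2, "wx": 0, "wy": 0, "wz": 0, "hand": 48}
    - {"dx": 0, "dy": 0, "dz": -2.8, "wx": 0, "wy": 0, "wz": 0, "hand": 48}
    - {"dx": -0.2, "dy": -0.6, "dz": -3.6, "wx": 0, "wy": 0, "wz": 0, "hand": 48}
    - {"dx": -0.4, "dy": -1.2, "dz": -4.2, "wx": 0, "wy": 0, "wz": 0, "hand": 48}
    - {"dx": -0.6, "dy": -1.8, "dz": -4.35, "wx": 0, "wy": 0, "wz": 0, "hand": 48}
    - {"dx": -0.8, "dy": -2.4, "dz": -4.35, "wx": 0, "wy": 0, "wz": 0, "hand": 48}
    - {"dx": -1.2, "dy": -3, "dz": -4.35, "wx": 0, "wy": 0, "wz": 0, "hand": 48}
    - {"dx": -2, "dy": -3, "dz": -4.35, "wx": 0, "wy": 0, "wz": 0, "hand": 48}
    - {"dx": -2.8, "dy": -2.9, "dz": -4.35, "wx": 0, "wy": 0, "wz": 0, "hand": 48}
    - {"dx": -3.6, "dy": -2.8, "dz": -4.35, "wx": 0, "wy": 0, "wz": 0, "hand": 48}
    - {"dx": -4.4, "dy": -2.7, "dz": -4.35, "wx": 0, "wy": 0, "wz": 0, "hand": 48}
    - {"dx": -5.2, "dy": -2.6, "dz": -4.35, "wx": 0, "wy": 0, "wz": 0, "hand": 48}
    - {"dx": -6, "dy": -2.6, "dz": -4.35, "wx": 0, "wy": 0, "wz": 0, "hand": 48}
    - {"dx": -6.7, "dy": -2.6, "dz": -4.35, "wx": 0, "wy": 0, "wz": 0, "hand": 48}
    - {"dx": -7.1, "dy": -2.6, "dz": -4.35, "wx": 0, "wy": 0, "wz": 0, "hand": 48}
    - {"dx": -7.1, "dy": -2.6, "dz": -4.35, "wx": 0, "wy": 0, "wz": 0, "hand": 48}
    - {"dx": -7.1, "dy": -2.6, "dz": -4.35, "wx": 0, "wy": 0, "wz": 0, "hand": 48}

```text
clock: 19.4
eef_pos: [0.4831, -0.0037, 0.2509]
tool_rot: [0.693, 0.721, 0.001, 0.001]
ft_force: [-0.3, 0.2, -2.8]
grip_width: 0.0538
grasp_force: 64.5
```

drive_tool:
  rows:
    - {"dx": 0, "dy": 0.05, "dz": 0.8, "wx": 0, "wy": 0, "wz": 0, "hand": 48}
    - {"dx": 0, "dy": 0.05, "dz": 1.6, "wx": 0, "wy": 0, "wz": 0, "hand": 48}
    - {"dx": 0, "dy": 0.05, "dz": 2.4, "wx": 0, "wy": 0, "wz": 0, "hand": 48}
    - {"dx": 0, "dy": 0.05, "dz": 3, "wx": 0, "wy": 0, "wz": 0, "hand": 48}
    - {"dx": 0, "dy": 0.05, "dz": 3.2, "wx": 0, "wy": 0, "wz": 0, "hand": 48}
    - {"dx": 0, "dy": 0.05, "dz": 3.3, "wx": 0, "wy": 0, "wz": 0, "hand": 48}
    - {"dx": 0, "dy": 0.05, "dz": 3.36, "wx": 0, "wy": 0, "wz": 0, "hand": 48}
    - {"dx": 0, "dy": 0.05, "dz": 3.4, "wx": 0, "wy": 0, "wz": 0, "hand": 48}
    - {"dx": 0, "dy": 0.05, "dz": 3.43, "wx": 0, "wy": 0, "wz": 0, "hand": 48}
    - {"dx": 0, "dy": 0.05, "dz": 3.43, "wx": 0, "wy": 0, "wz": 0, "hand": 48}

```text
clock: 20.4
eef_pos: [0.4861, -0.0033, 0.0791]
tool_rot: [0.693, 0.721, 0.001, 0.001]
ft_force: [0.3, 0.2, -2.7]
grip_width: 0.0541
grasp_force: 64.5
```

drive_tool:
  rows:
    - {"dx": 0, "dy": 0, "dz": 0.03, "wx": 0, "wy": 0, "wz": 0, "hand": 48}
    - {"dx": 0, "dy": 0, "dz": 0.05, "wx": 0, "wy": 0, "wz": 0, "hand": 48}
    - {"dx": 0, "dy": 0, "dz": 0.07, "wx": 0, "wy": 0, "wz": 0, "hand": 48}
    - {"dx": 0, "dy": 0, "dz": 0.07, "wx": 0, "wy": 0, "wz": 0, "hand": 48}

```text
clock: 20.8
eef_pos: [0.4857, -0.0035, 0.0761]
tool_rot: [0.693, 0.721, 0.0, 0.0]
ft_force: [-3.2, 0.4, 6.4]
grip_width: 0.0541
grasp_force: 65.6
```

drive_tool:
  rows:
    - {"dx": 0, "dy": 0, "dz": 0, "wx": 0, "wy": 0, "wz": 0, "hand": 68}
    - {"dx": 0, "dy": 0, "dz": 0, "wx": 0, "wy": 0, "wz": 0, "hand": 68}
    - {"dx": 0, "dy": 0, "dz": 0, "wx": 0, "wy": 0, "wz": 0, "hand": 68}
    - {"dx": 0, "dy": 0, "dz": -0.3, "wx": 0, "wy": 0, "wz": 0, "hand": 68}
    - {"dx": 0, "dy": 0, "dz": -1, "wx": 0, "wy": 0, "wz": 0, "hand": 68}
    - {"dx": 0, "dy": 0, "dz": -3.6, "wx": 0, "wy": 0, "wz": 0, "hand": 70}
    - {"dx": 0, "dy": 0, "dz": -3.6, "wx": 0, "wy": 0, "wz": 0, "hand": 70}
    - {"dx": 0, "dy": 0, "dz": -3.6, "wx": 0, "wy": 0, "wz": 0, "hand": 75}
    - {"dx": 5, "dy": -0.8, "dz": -3.6, "wx": 0, "wy": 0, "wz": 18, "hand": 75}
    - {"dx": 5, "dy": -0.8, "dz": -3.6, "wx": 0, "wy": 0, "wz": 18, "hand": 75}
    - {"dx": 5, "dy": -0.8, "dz": -3.6, "wx": 0, "wy": 0, "wz": 18, "hand": 75}
    - {"dx": 5, "dy": -0.8, "dz": -3.6, "wx": 0, "wy": 0, "wz": 18, "hand": 75}
    - {"dx": 5, "dy": -0.8, "dz": -3.6, "wx": 0, "wy": 0, "wz": 18, "hand": 75}
    - {"dx": 5, "dy": -0.8, "dz": -3.6, "wx": 0, "wy": 0, "wz": 18, "hand": 75}
    - {"dx": 5, "dy": -0.8, "dz": -3.6, "wx": 0, "wy": 0, "wz": 18, "hand": 75}
    - {"dx": 5, "dy": -0.8, "dz": -3.6, "wx": 0, "wy": 0, "wz": 18, "hand": 75}
    - {"dx": 5, "dy": -0.8, "dz": -3.6, "wx": 0, "wy": 0, "wz": 18, "hand": 75}
    - {"dx": 5, "dy": -0.8, "dz": -3.6, "wx": 0, "wy": 0, "wz": 18, "hand": 75}
    - {"dx": 5, "dy": -0.8, "dz": -3.6, "wx": 0, "wy": 0, "wz": 18, "hand": 75}
    - {"dx": 5, "dy": -0.8, "dz": -3.6, "wx": 0, "wy": 0, "wz": 18, "hand": 75}

```text
clock: 22.8
eef_pos: [0.4621, 0.1471, 0.2546]
tool_rot: [0.991, 0.124, -0.011, -0.048]
ft_force: [-0.2, -0.8, 0.2]
grip_width: 0.0751
grasp_force: 0.0
```

```bash
python3 - <<'E'
from jars import *
jars('side',210,240,320,325);jars('top',160,170,230,255)
go((.504,.355,.03),2.5)
E
```

```text
side [ 50  37  13  12 116] [0.5043 0.3531 0.068 ]
top [20 39 10 10 81] [0.5038 0.3566 0.068 ]
 d [ 1.884 -3.395  4.826] w [-1.093  0.221  2.342] at [0.4621 0.146  0.2547] t 22.9
```

drive_tool:
  rows:
    - {"dx": 1.88, "dy": -3.4, "dz": 1.5, "wx": -1.1, "wy": 0.2, "wz": 2.35, "hand": 75}
    - {"dx": 1.88, "dy": -3.4, "dz": 1.5, "wx": -1.1, "wy": 0.2, "wz": 2.35, "hand": 75}
    - {"dx": 1.88, "dy": -3.4, "dz": 1.5, "wx": -1.1, "wy": 0.2, "wz": 2.35, "hand": 75}
    - {"dx": 1.88, "dy": -3.4, "dz": 1.5, "wx": -1.1, "wy": 0.2, "wz": 2.35, "hand": 75}
    - {"dx": 1.88, "dy": -3.4, "dz": 1.5, "wx": -1.1, "wy": 0.2, "wz": 2.35, "hand": 75}
    - {"dx": 1.88, "dy": -3.4, "dz": 1.5, "wx": -1.1, "wy": 0.2, "wz": 2.35, "hand": 75}
    - {"dx": 1.88, "dy": -3.4, "dz": 1.5, "wx": -1.1, "wy": 0.2, "wz": 2.35, "hand": 75}
    - {"dx": 1.88, "dy": -3.4, "dz": 1.5, "wx": -1.1, "wy": 0.2, "wz": 2.35, "hand": 75}
    - {"dx": 1.88, "dy": -3.4, "dz": 1.5, "wx": -1.1, "wy": 0.2, "wz": 2.35, "hand": 75}

```text
clock: 23.8
eef_pos: [0.5343, 0.0776, 0.2037]
tool_rot: [0.998, 0.062, -0.002, -0.02]
ft_force: [-0.8, 0.4, 0.1]
grip_width: 0.0753
grasp_force: 0.0
```

```bash
python3 - <<'E'
from jars import *
print(bot.get_obs()['joint_pos'])
go((.504,.355,.0315),2.5)
E
```

```text
[0.12251671 0.34013164 0.03910436 1.27230733 0.04005085 3.14056638]
 d [ 0.092 -5.438  3.664] w [-0.458  0.047  0.915] at [0.5343 0.0776 0.2037] t 23.8
```

```bash
python3 - <<'E'
from jars import *
go((.43,.25,.25),150)
E
```

```text
d [-1.647 -3.713 -0.775] w [ -0.228  -0.56  -28.58 ] at [0.5343 0.0776 0.2037] t 23.8
```

drive_tool:
  rows:
    - {"dx": -1.6, "dy": 0, "dz": -0.3, "wx": 0, "wy": 0, "wz": 0, "hand": 75}
    - {"dx": -1.6, "dy": 0, "dz": -0.8, "wx": 0, "wy": 0, "wz": 0, "hand": 75}
    - {"dx": -1.65, "dy": -3.7, "dz": -0.8, "wx": -0.2, "wy": -0.5, "wz": -28.6, "hand": 75}
    - {"dx": -1.65, "dy": -3.7, "dz": -0.8, "wx": -0.2, "wy": -0.5, "wz": -28.6, "hand": 75}
    - {"dx": -1.65, "dy": -3.7, "dz": -0.8, "wx": -0.2, "wy": -0.5, "wz": -28.6, "hand": 75}
    - {"dx": -1.65, "dy": -3.7, "dz": -0.8, "wx": -0.2, "wy": -0.5, "wz": -28.6, "hand": 75}
    - {"dx": -1.65, "dy": -3.7, "dz": -0.8, "wx": -0.2, "wy": -0.5, "wz": -28.6, "hand": 75}
    - {"dx": -1.65, "dy": -3.7, "dz": -0.8, "wx": -0.2, "wy": -0.5, "wz": -28.6, "hand": 75}
    - {"dx": -1.65, "dy": -3.7, "dz": -0.8, "wx": -0.2, "wy": -0.5, "wz": -28.6, "hand": 75}
    - {"dx": -1.65, "dy": -3.7, "dz": -0.8, "wx": -0.2, "wy": -0.5, "wz": -28.6, "hand": 75}
    - {"dx": -1.65, "dy": -3.7, "dz": -0.8, "wx": -0.2, "wy": -0.5, "wz": -28.6, "hand": 75}
    - {"dx": -1.65, "dy": -3.7, "dz": -0.8, "wx": -0.2, "wy": -0.5, "wz": -28.6, "hand": 75}
    - {"dx": -1.65, "dy": -3.7, "dz": -0.8, "wx": -0.2, "wy": -0.5, "wz": -28.6, "hand": 75}
    - {"dx": -1.65, "dy": -3.7, "dz": -0.8, "wx": -0.2, "wy": -0.5, "wz": -28.6, "hand": 75}
    - {"dx": -1.65, "dy": -3.7, "dz": -0.8, "wx": -0.2, "wy": -0.5, "wz": -28.6, "hand": 75}
    - {"dx": -1.65, "dy": -3.7, "dz": -0.8, "wx": -0.2, "wy": -0.5, "wz": -28.6, "hand": 75}
    - {"dx": -1.65, "dy": -3.7, "dz": -0.8, "wx": -0.2, "wy": -0.5, "wz": -28.6, "hand": 75}
    - {"dx": -1.65, "dy": -3.7, "dz": -0.8, "wx": -0.2, "wy": -0.5, "wz": -28.6, "hand": 75}
    - {"dx": -1.65, "dy": -3.7, "dz": -0.8, "wx": -0.2, "wy": -0.5, "wz": -28.6, "hand": 75}
    - {"dx": -1.65, "dy": -3.7, "dz": -0.8, "wx": -0.2, "wy": -0.5, "wz": -28.6, "hand": 75}

```text
clock: 25.8
eef_pos: [0.4299, 0.2492, 0.2514]
tool_rot: [0.258, 0.966, 0.002, -0.001]
ft_force: [-0.7, 1.1, 0.4]
grip_width: 0.0752
grasp_force: 0.0
```

```bash
python3 - <<'E'
from jars import *
print(bot.get_obs()['joint_pos'])
jars('side',210,240,320,325);jars('top',160,170,230,255)
go((.504,.355,.0315),150)
E
```

```text
[0.52281747 0.22953994 0.01430331 1.3541102  0.00434029 1.0451809 ]
side [ 50  37  13  12 112] [0.5041 0.353  0.068 ]
top [ 32  36  30  49 189] [0.4378 0.2584 0.068 ]
 d [-0.236  2.561  4.404] w [ 0.037 -0.036 -0.009] at [0.4299 0.2491 0.2513] t 25.9
```

Good; go down onto the third jar.

drive_tool:
  rows:
    - {"dx": -0.24, "dy": 2.56, "dz": 1, "wx": 0, "wy": 0, "wz": 0, "hand": 75}
    - {"dx": -0.24, "dy": 2.56, "dz": 1, "wx": 0, "wy": 0, "wz": 0, "hand": 75}
    - {"dx": -0.24, "dy": 2.56, "dz": 1, "wx": 0, "wy": 0, "wz": 0, "hand": 75}
    - {"dx": -0.24, "dy": 2.56, "dz": 1, "wx": 0, "wy": 0, "wz": 0, "hand": 75}
    - {"dx": -0.24, "dy": 2.56, "dz": 1, "wx": 0, "wy": 0, "wz": 0, "hand": 75}
    - {"dx": -0.24, "dy": 2.56, "dz": 2.4, "wx": 0, "wy": 0, "wz": 0, "hand": 75}
    - {"dx": -0.24, "dy": 2.56, "dz": 3.1, "wx": 0, "wy": 0, "wz": 0, "hand": 75}
    - {"dx": -0.24, "dy": 2.56, "dz": 3.8, "wx": 0, "wy": 0, "wz": 0, "hand": 75}
    - {"dx": -0.24, "dy": 2.56, "dz": 4.4, "wx": 0, "wy": 0, "wz": 0, "hand": 75}
    - {"dx": -0.24, "dy": 2.56, "dz": 4.4, "wx": 0, "wy": 0, "wz": 0, "hand": 75}
    - {"dx": -0.24, "dy": 2.56, "dz": 4.4, "wx": 0, "wy": 0, "wz": 0, "hand": 75}
    - {"dx": -0.24, "dy": 2.56, "dz": 4.4, "wx": 0, "wy": 0, "wz": 0, "hand": 48}
    - {"dx": -0.24, "dy": 2.56, "dz": 4.4, "wx": 0, "wy": 0, "wz": 0, "hand": 48}
    - {"dx": -0.24, "dy": 2.56, "dz": 4.4, "wx": 0, "wy": 0, "wz": 0, "hand": 48}
    - {"dx": -0.24, "dy": 2.56, "dz": 4.4, "wx": 0, "wy": 0, "wz": 0, "hand": 48}
    - {"dx": -0.24, "dy": 2.56, "dz": 4.4, "wx": 0, "wy": 0, "wz": 0, "hand": 48}
    - {"dx": -0.24, "dy": 2.56, "dz": 4.4, "wx": 0, "wy": 0, "wz": 0, "hand": 48}

```text
clock: 27.6
eef_pos: [0.5061, 0.3559, 0.0353]
tool_rot: [0.259, 0.966, 0.004, 0.001]
ft_force: [-0.6, -0.6, 6.7]
grip_width: 0.054
grasp_force: 64.4
```

```bash
python3 - <<'E'
from h import *
go((.43,.25,.25),92.5);go((.482,.071,.25),92.5)
E
```

```text
d [ 0.261 -2.559 -4.315] w [ 0.088 -0.049 11.507] at [0.5061 0.3559 0.0353] t 27.6
 d [-2.428 -5.141 -4.337] w [ 0.088 -0.049 11.507] at [0.5061 0.3559 0.0353] t 27.6
```

drive_tool:
  rows:
    - {"dx": 0, "dy": 0, "dz": -0.4, "wx": 0, "wy": 0, "wz": 0, "hand": 48}
    - {"dx": 0, "dy": 0, "dz": -1.2, "wx": 0, "wy": 0, "wz": 0, "hand": 48}
    - {"dx": 0, "dy": 0, "dz": -2, "wx": 0, "wy": 0, "wz": 0, "hand": 48}
    - {"dx": 0, "dy": 0, "dz": -2.8, "wx": 0, "wy": 0, "wz": 0, "hand": 48}
    - {"dx": 0, "dy": -0.5, "dz": -3.6, "wx": 0, "wy": 0, "wz": 1.5, "hand": 48}
    - {"dx": 0.1, "dy": -1.2, "dz": -4.2, "wx": 0, "wy": 0, "wz": 3, "hand": 48}
    - {"dx": 0.2, "dy": -1.9, "dz": -4.4, "wx": 0, "wy": 0, "wz": 4.5, "hand": 48}
    - {"dx": 0.2, "dy": -2.5, "dz": -4.4, "wx": 0, "wy": 0, "wz": 6, "hand": 48}
    - {"dx": -0.3, "dy": -3.1, "dz": -4.4, "wx": 0, "wy": 0, "wz": 7.5, "hand": 48}
    - {"dx": -0.9, "dy": -3.7, "dz": -4.4, "wx": 0, "wy": 0, "wz": 9, "hand": 48}
    - {"dx": -1.5, "dy": -4.3, "dz": -4.4, "wx": 0, "wy": 0, "wz": 10.5, "hand": 48}
    - {"dx": -2.1, "dy": -4.8, "dz": -4.4, "wx": 0, "wy": 0, "wz": 11.5, "hand": 48}
    - {"dx": -2.43, "dy": -5.14, "dz": -4.4, "wx": 0, "wy": 0, "wz": 11.5, "hand": 48}
    - {"dx": -2.43, "dy": -5.14, "dz": -4.4, "wx": 0, "wy": 0, "wz": 11.5, "hand": 48}
    - {"dx": -2.43, "dy": -5.14, "dz": -4.4, "wx": 0, "wy": 0, "wz": 11.5, "hand": 48}

```text
clock: 29.1
eef_pos: [0.4814, 0.0702, 0.2513]
tool_rot: [0.692, 0.722, 0.002, -0.002]
ft_force: [-0.1, 0.4, -2.8]
grip_width: 0.0539
grasp_force: 64.3
```

```bash
python3 - <<'E'
from h import *
go((.482,.071,.079),92.5)
im=bot.camera('side')[110:240,220:320,::-1]; a=cv2.resize(im,(450,585),interpolation=cv2.INTER_CUBIC)
cv2.imwrite('pics/s8.png',a)
E
```

```text
d [-1.000e-03  1.200e-02  3.445e+00] w [ 0.004 -0.056 -0.007] at [0.4814 0.0702 0.2513] t 29.1
```

View pics/s8.png

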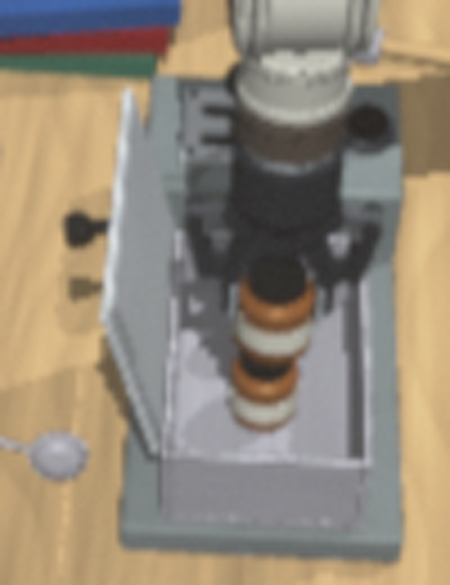

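```bash
python3 - <<'E'
from h import *
print(atz('side',(220+265.5/4.5-.5,110+428/4.5-.5),.043), atz('side',(220+265.5/4.5-.5,110+362/4.5-.5),.11))
print(proj('side',[[.4857,-.0035,.043],[.4857,.0245,.043],[.4857,-.0035,.113]])*4.5-np.array([220,110])*4.5)
E
```

```text
[0.48297372 0.01756603 0.043     ] [0.48703393 0.00214616 0.11      ]
[[261.47606021 405.86189762]
 [259.49373935 432.03766021]
 [265.46776633 352.20936138]]
```

drive_tool:
  rows:
    - {"dx": 0, "dy": 0, "dz": 0.8, "wx": 0, "wy": 0, "wz": 0, "hand": 48}
    - {"dx": 0, "dy": 0, "dz": 1.6, "wx": 0, "wy": 0, "wz": 0, "hand": 48}
    - {"dx": 0, "dy": 0, "dz": 2.4, "wx": 0, "wy": 0, "wz": 0, "hand": 48}
    - {"dx": 0, "dy": 0, "dz": 3, "wx": 0, "wy": 0, "wz": 0, "hand": 48}
    - {"dx": 0, "dy": 0, "dz": 3.2, "wx": 0, "wy": 0, "wz": 0, "hand": 48}
    - {"dx": 0, "dy": 0, "dz": 3.3, "wx": 0, "wy": 0, "wz": 0, "hand": 48}
    - {"dx": 0, "dy": 0, "dz": 3.38, "wx": 0, "wy": 0, "wz": 0, "hand": 48}
    - {"dx": 0, "dy": 0, "dz": 3.43, "wx": 0, "wy": 0, "wz": 0, "hand": 48}
    - {"dx": 0, "dy": 0, "dz": 3.46, "wx": 0, "wy": 0, "wz": 0, "hand": 48}
    - {"dx": 0, "dy": 0, "dz": 3.49, "wx": 0, "wy": 0, "wz": 0, "hand": 48}
    - {"dx": 0, "dy": 0, "dz": 3.49, "wx": 0, "wy": 0, "wz": 0, "hand": 48}

```text
clock: 30.25
eef_pos: [0.4814, 0.0712, 0.0762]
tool_rot: [0.691, 0.723, 0.001, -0.002]
ft_force: [-0.2, 1.3, -1.7]
grip_width: 0.054
grasp_force: 64.3
```

drive_tool:
  rows:
    - {"dx": 0, "dy": 0, "dz": 0.02, "wx": 0, "wy": 0, "wz": 0, "hand": 48}
    - {"dx": 0, "dy": 0, "dz": 0.04, "wx": 0, "wy": 0, "wz": 0, "hand": 48}
    - {"dx": 0, "dy": 0, "dz": 0.05, "wx": 0, "wy": 0, "wz": 0, "hand": 48}
    - {"dx": 0, "dy": 0, "dz": 0.05, "wx": 0, "wy": 0, "wz": 0, "hand": 48}

```text
clock: 30.65
eef_pos: [0.4813, 0.0713, 0.0744]
tool_rot: [0.691, 0.723, 0.001, -0.002]
ft_force: [-3.1, -0.5, 5.5]
grip_width: 0.0539
grasp_force: 65.2
```

drive_tool:
  rows:
    - {"dx": 0, "dy": 0, "dz": 0, "wx": 0, "wy": 0, "wz": 0, "hand": 68}
    - {"dx": 0, "dy": 0, "dz": 0, "wx": 0, "wy": 0, "wz": 0, "hand": 68}
    - {"dx": 0, "dy": 0, "dz": 0, "wx": 0, "wy": 0, "wz": 0, "hand": 68}
    - {"dx": 0, "dy": 0, "dz": -0.3, "wx": 0, "wy": 0, "wz": 0, "hand": 68}
    - {"dx": 0, "dy": 0, "dz": -1, "wx": 0, "wy": 0, "wz": 0, "hand": 68}
    - {"dx": 0, "dy": 0, "dz": -2, "wx": 0, "wy": 0, "wz": 0, "hand": 68}
    - {"dx": 0, "dy": 0, "dz": -5.6, "wx": 0, "wy": 0, "wz": 0, "hand": 0}
    - {"dx": 0, "dy": 0, "dz": -5.6, "wx": 0, "wy": 0, "wz": 0, "hand": 0}
    - {"dx": 0, "dy": 0, "dz": -5.6, "wx": 0, "wy": 0, "wz": 0, "hand": 0}
    - {"dx": 0, "dy": 0, "dz": -5.6, "wx": 0, "wy": 0, "wz": 0, "hand": 0}
    - {"dx": 0, "dy": 0, "dz": -5.6, "wx": 0, "wy": 0, "wz": 0, "hand": 0}
    - {"dx": 2, "dy": -3.5, "dz": -5.6, "wx": 0, "wy": 0, "wz": 0, "hand": 0}
    - {"dx": 2, "dy": -3.5, "dz": -5.6, "wx": 0, "wy": 0, "wz": 0, "hand": 0}
    - {"dx": 2, "dy": -3.5, "dz": -5.6, "wx": 0, "wy": 0, "wz": 0, "hand": 0}
    - {"dx": 2, "dy": -3.5, "dz": -5.6, "wx": 0, "wy": 0, "wz": 0, "hand": 0}
    - {"dx": 2, "dy": -3.5, "dz": -5.6, "wx": 0, "wy": 0, "wz": 0, "hand": 0}

```text
clock: 32.25
eef_pos: [0.2976, 0.1634, 0.3534]
tool_rot: [0.689, 0.725, 0.0, -0.003]
ft_force: [1.5, -0.1, 0.8]
grip_width: 0.0002
grasp_force: 0.0
```

```bash
python3 - <<'E'
from fit import *
q=[.4856,-.0041,.0425,.0432]
for t,s in(((20,68),(42,314)),((430,42),(67,58))):
    o1,d1=ray('top',T(t));o2,d2=ray('side',S(s))
    k=np.linalg.lstsq(np.c_[d1,-d2],o2-o1,rcond=None)[0]
    p=(o1+k[0]*d1+o2+k[1]*d2)/2
    l=R.from_euler('z',-q[3]).apply(p-[q[0],q[1],q[2]]); print(p,'local',l,'theta',np.arctan2(l[2]-.0825,.081-l[0]),np.hypot(l[2]-.0825,.081-l[0]))
print(bot.get_obs()['eef_pos'])
im=bot.camera('side')[110:240,220:320,::-1]; a=cv2.resize(im,(450,585),interpolation=cv2.INTER_CUBIC)
im=bot.camera('top')[170:250,225:282,::-1]; b=cv2.resize(im,(349,585*349//417),interpolation=cv2.INTER_CUBIC)
c=np.zeros((585,349,3),np.uint8);c[:b.shape[0]]=b
cv2.imwrite('pics/a9.png',np.hstack([a,c]))
E
```

```text
[0.5998 0.1208 0.2842] local [0.1195 0.1198 0.2417] theta 1.8080347779876587 0.1638261355080721
[ 0.6107 -0.1195  0.2856] local [ 0.12   -0.1207  0.2431] theta 1.8090078880862792 0.1652778351592444
[0.2976 0.1634 0.3534]
```

View pics/a9.png

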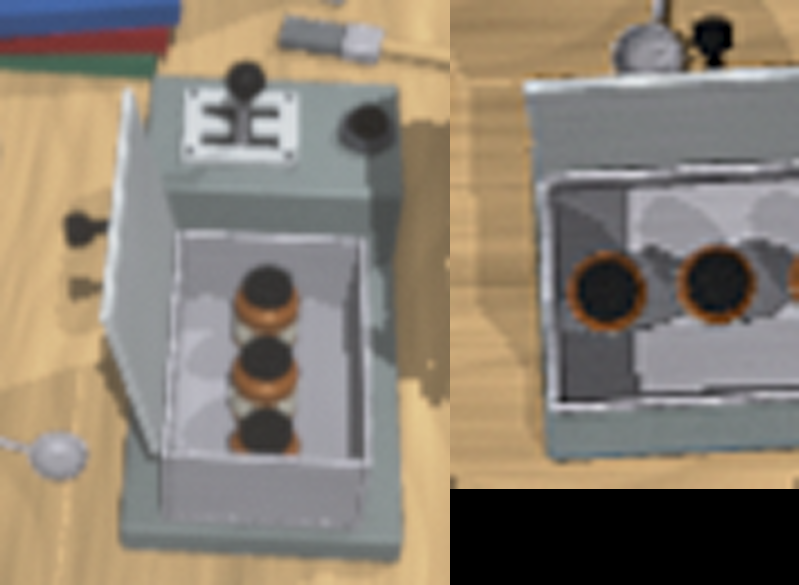

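```bash
python3 - <<'E'
from h import *
go((.643,.060,.36),92.5);go((.643,.060,.265),92.5)
E
```

```text
d [-2.375  6.729 -0.145] w [-0.009 -0.046  0.045] at [0.3013 0.1626 0.3535] t 32.35
 d [-2.382  6.731  1.755] w [-0.009 -0.046  0.045] at [0.3013 0.1626 0.3535] t 32.35
```

drive_tool:
  rows:
    - {"dx": -2.38, "dy": 6.73, "dz": -0.15, "wx": 0, "wy": 0, "wz": 0, "hand": 0}
    - {"dx": -2.38, "dy": 6.73, "dz": -0.15, "wx": 0, "wy": 0, "wz": 0, "hand": 0}
    - {"dx": -2.38, "dy": 6.73, "dz": -0.15, "wx": 0, "wy": 0, "wz": 0, "hand": 0}
    - {"dx": -2.38, "dy": 6.73, "dz": -0.15, "wx": 0, "wy": 0, "wz": 0, "hand": 0}
    - {"dx": -2.38, "dy": 6.73, "dz": -0.15, "wx": 0, "wy": 0, "wz": 0, "hand": 0}
    - {"dx": -2.38, "dy": 6.73, "dz": -0.15, "wx": 0, "wy": 0, "wz": 0, "hand": 0}
    - {"dx": -2.38, "dy": 6.73, "dz": -0.15, "wx": 0, "wy": 0, "wz": 0, "hand": 0}
    - {"dx": -2.38, "dy": 6.73, "dz": -0.15, "wx": 0, "wy": 0, "wz": 0, "hand": 0}
    - {"dx": -2.38, "dy": 6.73, "dz": -0.15, "wx": 0, "wy": 0, "wz": 0, "hand": 0}
    - {"dx": -2.38, "dy": 6.73, "dz": -0.15, "wx": 0, "wy": 0, "wz": 0, "hand": 0}
    - {"dx": -2.38, "dy": 6.73, "dz": -0.15, "wx": 0, "wy": 0, "wz": 0, "hand": 0}
    - {"dx": -2.38, "dy": 6.73, "dz": 0.6, "wx": 0, "wy": 0, "wz": 0, "hand": 0}
    - {"dx": -2.38, "dy": 6.73, "dz": 1.2, "wx": 0, "wy": 0, "wz": 0, "hand": 0}
    - {"dx": -2.38, "dy": 6.73, "dz": 1.75, "wx": 0, "wy": 0, "wz": 0, "hand": 0}
    - {"dx": -2.38, "dy": 6.73, "dz": 1.75, "wx": 0, "wy": 0, "wz": 0, "hand": 0}

```text
clock: 33.85
eef_pos: [0.64, 0.0589, 0.2627]
tool_rot: [0.691, 0.723, -0.002, -0.004]
ft_force: [-1.7, -0.5, -0.8]
grip_width: -0.0002
grasp_force: 0.0
```

```bash
python3 - <<'E'
from h import *
o=bot.get_obs();p0=o['eef_pos'];r=R.from_quat(o['tool_rot']);print(p0,o['ft_force'],o['joint_pos'])
hx,hz,yw=.4856+.081,.0425+.0825,.0432
for th in [1.75,1.65,1.55,1.4,1.25,1.1,.95,.8,.65,.5,.35,.2,.1,0]:
    rr=.145
    lx=.081-rr*np.cos(th)+.008*np.sin(th)+.012; lz=.0825+rr*np.sin(th)+.008*np.cos(th)
    w=np.array([.4856,-.0041,.0425])+R.from_euler('z',yw).apply([lx,.06,lz+.011])
    print(th,np.round(r.inv().apply(w-p0)/.05,2),np.round(w,3))
E
```

```text
[0.64003438 0.05893663 0.26270311] [-1.66101629 -0.50911955 -0.78310227] [0.08989276 0.54199638 0.50441218 1.54120886 0.00424501 1.61521113]
1.75 [ 0.08 -0.61 -0.29] [0.61  0.061 0.277]
1.65 [ 0.08 -0.89 -0.34] [0.595 0.061 0.28 ]
1.55 [ 0.08 -1.18 -0.36] [0.581 0.06  0.281]
1.4 [ 0.08 -1.62 -0.34] [0.559 0.059 0.28 ]
1.25 [ 0.08 -2.04 -0.25] [0.538 0.058 0.276]
1.1 [ 0.08 -2.45 -0.1 ] [0.517 0.057 0.269]
0.95 [ 0.08 -2.84  0.11] [0.498 0.056 0.259]
0.8 [ 0.08 -3.18  0.37] [0.481 0.056 0.246]
0.65 [ 0.08 -3.49  0.68] [0.465 0.055 0.23 ]
0.5 [ 0.08 -3.74  1.03] [0.453 0.055 0.213]
0.35 [ 0.08 -3.94  1.42] [0.443 0.054 0.193]
0.2 [ 0.08 -4.08  1.83] [0.436 0.054 0.173]
0.1 [ 0.08 -4.13  2.12] [0.433 0.054 0.158]
0 [ 0.07 -4.16  2.41] [0.431 0.054 0.144]
```

drive_tool:
  rows:
    - {"dx": 0, "dy": -0.4, "dz": -0.15, "wx": 0, "wy": 0, "wz": 0, "hand": 0}
    - {"dx": 0, "dy": -0.6, "dz": -0.2, "wx": 0, "wy": 0, "wz": 0, "hand": 0}
    - {"dx": 0, "dy": -0.75, "dz": -0.24, "wx": 0, "wy": 0, "wz": 0, "hand": 0}
    - {"dx": 0, "dy": -0.9, "dz": -0.27, "wx": 0, "wy": 0, "wz": 0, "hand": 0}
    - {"dx": 0, "dy": -1.05, "dz": -0.28, "wx": 0, "wy": 0, "wz": 0, "hand": 0}
    - {"dx": 0, "dy": -1.2, "dz": -0.28, "wx": 0, "wy": 0, "wz": 0, "hand": 0}
    - {"dx": 0, "dy": -1.4, "dz": -0.28, "wx": 0, "wy": 0, "wz": 0, "hand": 0}
    - {"dx": 0, "dy": -1.6, "dz": -0.27, "wx": 0, "wy": 0, "wz": 0, "hand": 0}
    - {"dx": 0, "dy": -1.6, "dz": -0.27, "wx": 0, "wy": 0, "wz": 0, "hand": 0}

```text
clock: 34.75
eef_pos: [0.5619, 0.0549, 0.279]
tool_rot: [0.691, 0.723, 0.0, -0.003]
ft_force: [0.4, 1.0, 0.3]
grip_width: -0.0001
grasp_force: 0.0
```

```bash
python3 - <<'E'
from h import *
bot.camera('side');print([(d['score'],np.round(d['extent'],1)) for d in bot.look_for('side','carrier_lid')])
C=.081;
for th in(1.8,1.6,1.4,1.2):
    l=[[ .081-.162*np.cos(th),y,.0825+.162*np.sin(th)] for y in(-.121,.121)]
    print(th,proj('side',np.array([.4856,-.0041,.0425])+R.from_euler('z',.0432).apply(l)).round(1).tolist())
snap('side','s10.png',(220,110,320,240),4.5)
E
```

```text
[(0.75, array([301.6, 137.8,   9.6,   2.5])), (0.63, array([265.1, 279.8,  96.8,  74.3])), (0.53, array([260.4, 187.7,  10.5,  39.2]))]
1.8 [[248.5, 129.8], [243.7, 181.0]]
1.6 [[257.6, 129.2], [253.9, 180.6]]
1.4 [[266.7, 130.0], [264.1, 181.5]]
1.2 [[275.4, 132.2], [273.9, 183.7]]
```

View pics/s10.png

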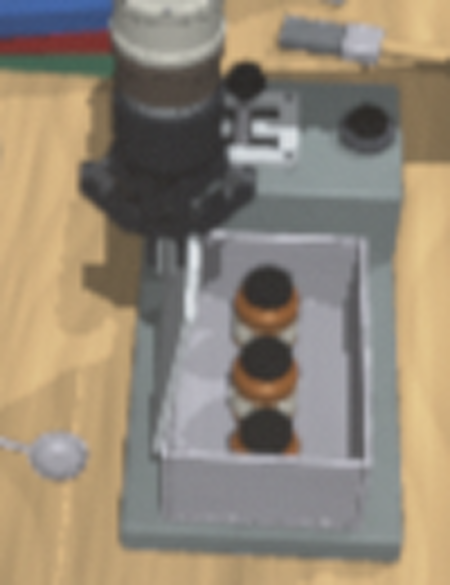

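drive_tool:
  rows:
    - {"dx": 0, "dy": -0.22, "dz": 0, "wx": 0, "wy": 0, "wz": 0, "hand": 0}
    - {"dx": 0, "dy": -0.44, "dz": 0.03, "wx": 0, "wy": 0, "wz": 0, "hand": 0}
    - {"dx": 0, "dy": -0.65, "dz": 0.1, "wx": 0, "wy": 0, "wz": 0, "hand": 0}
    - {"dx": 0, "dy": -0.85, "dz": 0.18, "wx": 0, "wy": 0, "wz": 0, "hand": 0}
    - {"dx": 0, "dy": -1.05, "dz": 0.28, "wx": 0, "wy": 0, "wz": 0, "hand": 0}
    - {"dx": 0, "dy": -1.24, "dz": 0.4, "wx": 0, "wy": 0, "wz": 0, "hand": 0}
    - {"dx": 0, "dy": -1.41, "dz": 0.52, "wx": 0, "wy": 0, "wz": 0, "hand": 0}
    - {"dx": 0, "dy": -1.58, "dz": 0.66, "wx": 0, "wy": 0, "wz": 0, "hand": 0}
    - {"dx": 0, "dy": -1.74, "dz": 0.81, "wx": 0, "wy": 0, "wz": 0, "hand": 0}
    - {"dx": 0, "dy": -1.89, "dz": 0.97, "wx": 0, "wy": 0, "wz": 0, "hand": 0}

```text
clock: 35.9
eef_pos: [0.4693, 0.051, 0.2306]
tool_rot: [0.691, 0.723, 0.001, -0.002]
ft_force: [-0.1, 0.2, 1.6]
grip_width: -0.0001
grasp_force: 0.7
```

drive_tool:
  rows:
    - {"dx": 0, "dy": -0.13, "dz": 0.18, "wx": 0, "wy": 0, "wz": 0, "hand": 0}
    - {"dx": 0, "dy": -0.25, "dz": 0.36, "wx": 0, "wy": 0, "wz": 0, "hand": 0}
    - {"dx": 0, "dy": -0.35, "dz": 0.55, "wx": 0, "wy": 0, "wz": 0, "hand": 0}
    - {"dx": 0, "dy": -0.45, "dz": 0.74, "wx": 0, "wy": 0, "wz": 0, "hand": 0}
    - {"dx": 0, "dy": -0.52, "dz": 0.94, "wx": 0, "wy": 0, "wz": 0, "hand": 0}
    - {"dx": 0, "dy": -0.59, "dz": 1.14, "wx": 0, "wy": 0, "wz": 0, "hand": 0}
    - {"dx": 0, "dy": -0.62, "dz": 1.3, "wx": 0, "wy": 0, "wz": 0, "hand": 0}
    - {"dx": 0, "dy": -0.64, "dz": 1.43, "wx": 0, "wy": 0, "wz": 0, "hand": 0}
    - {"dx": 0, "dy": -0.65, "dz": 1.54, "wx": 0, "wy": 0, "wz": 0, "hand": 0}
    - {"dx": 0, "dy": -0.65, "dz": 1.54, "wx": 0, "wy": 0, "wz": 0, "hand": 0}

```text
clock: 36.9
eef_pos: [0.4362, 0.0499, 0.153]
tool_rot: [0.691, 0.723, 0.001, -0.002]
ft_force: [0.0, 0.3, 0.4]
grip_width: -0.0002
grasp_force: 0.0
```

drive_tool:
  rows:
    - {"dx": 0, "dy": 0, "dz": 0.06, "wx": 0, "wy": 0, "wz": 0, "hand": 0}
    - {"dx": 0, "dy": 0, "dz": 0.1, "wx": 0, "wy": 0, "wz": 0, "hand": 0}
    - {"dx": 0, "dy": 0, "dz": 0.14, "wx": 0, "wy": 0, "wz": 0, "hand": 0}
    - {"dx": 0, "dy": 0, "dz": 0.17, "wx": 0, "wy": 0, "wz": 0, "hand": 0}

```text
clock: 37.3
eef_pos: [0.4366, 0.05, 0.1452]
tool_rot: [0.691, 0.723, 0.001, -0.002]
ft_force: [-0.8, -0.6, 1.6]
grip_width: -0.0003
grasp_force: 0.4
```

drive_tool:
  rows:
    - {"dx": 0, "dy": 0, "dz": 0.03, "wx": 0, "wy": 0, "wz": 0, "hand": 0}
    - {"dx": 0, "dy": 0, "dz": 0.05, "wx": 0, "wy": 0, "wz": 0, "hand": 0}
    - {"dx": 0, "dy": 0, "dz": 0.07, "wx": 0, "wy": 0, "wz": 0, "hand": 0}
    - {"dx": 0, "dy": 0, "dz": 0.07, "wx": 0, "wy": 0, "wz": 0, "hand": 0}

```text
clock: 37.7
eef_pos: [0.4366, 0.0499, 0.1425]
tool_rot: [0.691, 0.723, 0.001, -0.002]
ft_force: [-2.3, 0.2, 6.7]
grip_width: -0.0004
grasp_force: 3.0
```

drive_tool:
  rows:
    - {"dx": 0, "dy": 0, "dz": 0.03, "wx": 0, "wy": 0, "wz": 0, "hand": 0}
    - {"dx": 0, "dy": 0, "dz": 0.05, "wx": 0, "wy": 0, "wz": 0, "hand": 0}
    - {"dx": 0, "dy": 0, "dz": 0.07, "wx": 0, "wy": 0, "wz": 0, "hand": 0}
    - {"dx": 0, "dy": 0, "dz": 0.07, "wx": 0, "wy": 0, "wz": 0, "hand": 0}

```text
clock: 38.1
eef_pos: [0.4367, 0.05, 0.1422]
tool_rot: [0.691, 0.723, 0.002, -0.001]
ft_force: [-11.2, -1.3, 29.5]
grip_width: -0.0005
grasp_force: 14.8
```

```bash
python3 - <<'E'
from h import *
go((.520,-.212,.31),92.5);go((.520,-.212,.209),92.5)
E
```

```text
d [-5.294  1.437 -3.376] w [ 0.019 -0.051  0.01 ] at [0.4367 0.05   0.1422] t 38.1
 d [-5.303  1.434 -1.356] w [ 0.019 -0.051  0.01 ] at [0.4367 0.05   0.1422] t 38.1
```

drive_tool:
  rows:
    - {"dx": 0, "dy": 0, "dz": -0.3, "wx": 0, "wy": 0, "wz": 0, "hand": 0}
    - {"dx": 0, "dy": 0, "dz": -1.3, "wx": 0, "wy": 0, "wz": 0, "hand": 0}
    - {"dx": 0, "dy": 0, "dz": -2.3, "wx": 0, "wy": 0, "wz": 0, "hand": 0}
    - {"dx": 0, "dy": 0, "dz": -3.4, "wx": 0, "wy": 0, "wz": 0, "hand": 0}
    - {"dx": 0, "dy": 0, "dz": -3.4, "wx": 0, "wy": 0, "wz": 0, "hand": 0}

```text
clock: 38.6
eef_pos: [0.4399, 0.0496, 0.315]
tool_rot: [0.691, 0.723, 0.006, 0.002]
ft_force: [-0.1, -0.0, 0.3]
grip_width: 0.0003
grasp_force: 0.0
```

```bash
python3 - <<'E'
from h import *
go((.520,-.212,.31),92.5)
im=bot.camera('side')[110:240,220:320,::-1]; a=cv2.resize(im,(450,585),interpolation=cv2.INTER_CUBIC)
im=bot.camera('top')[175:245,308:350,::-1]; b=cv2.resize(im,(336,560),interpolation=cv2.INTER_CUBIC)
c=np.zeros((585,336,3),np.uint8);c[:560]=b
cv2.imwrite('pics/a11.png',np.hstack([a,c]))
E
```

```text
d [-5.298  1.366  0.089] w [ 0.136 -0.057  0.01 ] at [0.4399 0.0496 0.315 ] t 38.6
```

View pics/a11.png

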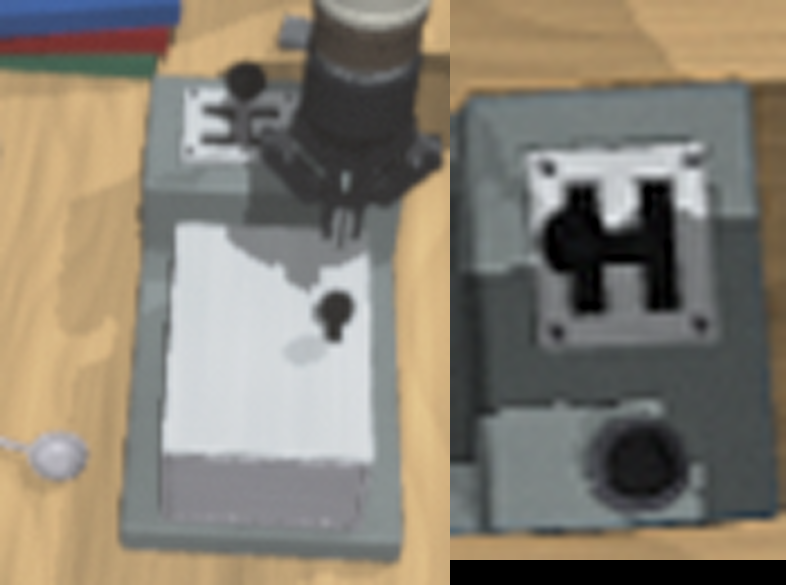

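```bash
cat >> h.py <<'E'
def tri(B,A):
    o1,d1=ray('top',B);o2,d2=ray('side',A)
    k=np.linalg.lstsq(np.c_[d1,-d2],o2-o1,rcond=None)[0]
    p1,p2=o1+k[0]*d1,o2+k[1]*d2
    return np.round(np.r_[(p1+p2)/2,p1-p2],4)
E
python3 - <<'E'
from h import *
S=lambda p:(np.array(p)+.5)/4.5-.5+[220,110]
T=lambda p:(np.array(p)+.5)/8-.5+[308,175]
print('knob',tri(T((121,243)),S((245,81))))
print('start',tri(T((190,462)),S((368,122))))
print('plate',tri(T((176,246)),S((241,125))))
print('start at z.145',atz('top',T((190,462)),.145),atz('side',S((368,122)),.145))
for n in('top','side'):
    bot.camera(n)
    for t in('shift_knob','start_top'): print(n,t,[(round(d['score'],2),np.round(d['extent'],1).tolist(),atz(n,d['extent'][:2],.145 if t[1]=='t' else .222).round(4)) for d in bot.look_for(n,t)][:2])
E
```

```text
knob [ 5.209e-01 -2.133e-01  2.188e-01 -1.500e-03  1.000e-04 -1.000e-04]
start [ 4.130e-01 -2.554e-01  1.438e-01  1.400e-03 -1.000e-04  0.000e+00]
plate [ 5.247e-01 -2.532e-01  1.321e-01  5.000e-04 -0.000e+00  0.000e+00]
start at z.145 [ 0.41364388 -0.25529297  0.145     ] [ 0.41232473 -0.25400186  0.145     ]
top shift_knob [(0.6, [323.5, 204.6, 13.3, 6.0], array([ 0.5211, -0.216 ,  0.222 ]))]
top start_top [(0.41, [330.4, 233.6, 10.4, 6.9], array([ 0.4085, -0.2514,  0.145 ]))]
side shift_knob []
side start_top []
```

drive_tool:
  rows:
    - {"dx": -5.3, "dy": 1.4, "dz": 0.05, "wx": 0.1, "wy": 0, "wz": 0, "hand": 75}
    - {"dx": -5.3, "dy": 1.4, "dz": 0.05, "wx": 0.1, "wy": 0, "wz": 0, "hand": 75}
    - {"dx": -5.3, "dy": 1.4, "dz": 0.05, "wx": 0.1, "wy": 0, "wz": 0, "hand": 75}
    - {"dx": -5.3, "dy": 1.4, "dz": 0.05, "wx": 0.1, "wy": 0, "wz": 0, "hand": 75}
    - {"dx": -5.3, "dy": 1.4, "dz": 0.05, "wx": 0.1, "wy": 0, "wz": 0, "hand": 75}
    - {"dx": -5.3, "dy": 1.4, "dz": 0.05, "wx": 0.1, "wy": 0, "wz": 0, "hand": 75}
    - {"dx": -5.3, "dy": 1.4, "dz": 0.05, "wx": 0.1, "wy": 0, "wz": 0, "hand": 75}
    - {"dx": -5.3, "dy": 1.4, "dz": 0.05, "wx": 0.1, "wy": 0, "wz": 0, "hand": 75}
    - {"dx": -5.3, "dy": 1.4, "dz": 0.05, "wx": 0.1, "wy": 0, "wz": 0, "hand": 75}

```text
clock: 39.9
eef_pos: [0.5181, -0.2113, 0.3042]
tool_rot: [0.691, 0.723, -0.002, -0.006]
ft_force: [0.3, 0.1, 0.8]
grip_width: 0.075
grasp_force: 0.0
```

```bash
python3 - <<'E'
from h import *
go((.521,-.213,.209),92.5)
E
```

```text
d [-0.047  0.078  1.903] w [-0.126 -0.059  0.022] at [ 0.5181 -0.2113  0.3042] t 39.9
```

drive_tool:
  rows:
    - {"dx": -0.05, "dy": 0.07, "dz": 0.6, "wx": -0.1, "wy": 0, "wz": 0, "hand": 75}
    - {"dx": -0.05, "dy": 0.07, "dz": 1.2, "wx": -0.1, "wy": 0, "wz": 0, "hand": 75}
    - {"dx": -0.05, "dy": 0.07, "dz": 1.9, "wx": -0.1, "wy": 0, "wz": 0, "hand": 75}
    - {"dx": -0.05, "dy": 0.07, "dz": 1.9, "wx": -0.1, "wy": 0, "wz": 0, "hand": 75}
    - {"dx": -0.05, "dy": 0.07, "dz": 1.9, "wx": -0.1, "wy": 0, "wz": 0, "hand": 75}
    - {"dx": -0.05, "dy": 0.07, "dz": 1.9, "wx": -0.1, "wy": 0, "wz": 0, "hand": 28}
    - {"dx": -0.05, "dy": 0.07, "dz": 1.9, "wx": -0.1, "wy": 0, "wz": 0, "hand": 28}
    - {"dx": -0.05, "dy": 0.07, "dz": 1.9, "wx": -0.1, "wy": 0, "wz": 0, "hand": 28}
    - {"dx": -0.05, "dy": 0.07, "dz": 1.9, "wx": -0.1, "wy": 0, "wz": 0, "hand": 28}
    - {"dx": -0.05, "dy": 0.07, "dz": 1.9, "wx": -0.1, "wy": 0, "wz": 0, "hand": 28}
    - {"dx": -0.05, "dy": 0.07, "dz": 1.9, "wx": -0.1, "wy": 0, "wz": 0, "hand": 28}
    - {"dx": -0.05, "dy": 0.07, "dz": 1.9, "wx": -0.1, "wy": 0, "wz": 0, "hand": 28}

```text
clock: 41.1
eef_pos: [0.5221, -0.2146, 0.2119]
tool_rot: [0.691, 0.723, 0.002, -0.0]
ft_force: [-0.4, 0.8, 5.0]
grip_width: 0.0328
grasp_force: 59.1
```

drive_tool:
  rows:
    - {"dx": -0.15, "dy": 0, "dz": -0.02, "wx": 0, "wy": 0, "wz": 0, "hand": 28}
    - {"dx": -0.35, "dy": 0, "dz": -0.05, "wx": 0, "wy": 0, "wz": 0, "hand": 28}
    - {"dx": -0.55, "dy": 0, "dz": -0.07, "wx": 0, "wy": 0, "wz": 0, "hand": 28}
    - {"dx": -0.75, "dy": 0, "dz": -0.07, "wx": 0, "wy": 0, "wz": 0, "hand": 28}
    - {"dx": -0.95, "dy": 0, "dz": -0.07, "wx": 0, "wy": 0, "wz": 0, "hand": 28}
    - {"dx": -1.15, "dy": 0, "dz": -0.05, "wx": 0, "wy": 0, "wz": 0, "hand": 28}
    - {"dx": -1.35, "dy": 0, "dz": -0.02, "wx": 0, "wy": 0, "wz": 0, "hand": 28}
    - {"dx": -1.48, "dy": 0, "dz": 0, "wx": 0, "wy": 0, "wz": 0, "hand": 28}
    - {"dx": -1.48, "dy": 0, "dz": 0, "wx": 0, "wy": 0, "wz": 0, "hand": 28}
    - {"dx": -1.48, "dy": 0, "dz": 0, "wx": 0, "wy": 0, "wz": 0, "hand": 28}

```text
clock: 42.1
eef_pos: [0.5254, -0.2895, 0.2117]
tool_rot: [0.691, 0.723, 0.002, 0.0]
ft_force: [-0.9, -1.4, 5.4]
grip_width: 0.0333
grasp_force: 61.0
```

drive_tool:
  rows:
    - {"dx": 0, "dy": 0.15, "dz": 0.01, "wx": 0, "wy": 0, "wz": 0, "hand": 28}
    - {"dx": 0, "dy": 0.3, "dz": 0.02, "wx": 0, "wy": 0, "wz": 0, "hand": 28}
    - {"dx": 0, "dy": 0.45, "dz": 0.04, "wx": 0, "wy": 0, "wz": 0, "hand": 28}
    - {"dx": 0, "dy": 0.6, "dz": 0.06, "wx": 0, "wy": 0, "wz": 0, "hand": 28}
    - {"dx": 0, "dy": 0.75, "dz": 0.08, "wx": 0, "wy": 0, "wz": 0, "hand": 28}
    - {"dx": 0, "dy": 0.85, "dz": 0.1, "wx": 0, "wy": 0, "wz": 0, "hand": 28}
    - {"dx": 0, "dy": 0.92, "dz": 0.1, "wx": 0, "wy": 0, "wz": 0, "hand": 28}
    - {"dx": 0, "dy": 0.95, "dz": 0.1, "wx": 0, "wy": 0, "wz": 0, "hand": 28}
    - {"dx": 0, "dy": 0.95, "dz": 0.1, "wx": 0, "wy": 0, "wz": 0, "hand": 28}

```text
clock: 43.0
eef_pos: [0.5702, -0.2871, 0.2064]
tool_rot: [0.691, 0.722, -0.001, -0.002]
ft_force: [-6.0, -1.2, 10.5]
grip_width: 0.0329
grasp_force: 61.5
```

drive_tool:
  rows:
    - {"dx": 0, "dy": 0.03, "dz": 0, "wx": 0, "wy": 0, "wz": 0, "hand": 28}
    - {"dx": 0, "dy": 0.06, "dz": 0, "wx": 0, "wy": 0, "wz": 0, "hand": 28}
    - {"dx": 0, "dy": 0.06, "dz": 0, "wx": 0, "wy": 0, "wz": 0, "hand": 28}

```text
clock: 43.3
eef_pos: [0.5736, -0.287, 0.2063]
tool_rot: [0.692, 0.722, -0.0, -0.002]
ft_force: [-6.7, -0.2, 8.3]
grip_width: 0.0332
grasp_force: 60.4
```

drive_tool:
  rows:
    - {"dx": 0, "dy": 0.03, "dz": 0, "wx": 0, "wy": 0, "wz": 0, "hand": 28}
    - {"dx": 0, "dy": 0.06, "dz": 0, "wx": 0, "wy": 0, "wz": 0, "hand": 28}
    - {"dx": 0, "dy": 0.06, "dz": 0, "wx": 0, "wy": 0, "wz": 0, "hand": 28}

```text
clock: 43.6
eef_pos: [0.5752, -0.2868, 0.2058]
tool_rot: [0.692, 0.722, -0.001, -0.003]
ft_force: [-8.7, -1.3, 9.0]
grip_width: 0.0331
grasp_force: 60.5
```

drive_tool:
  rows:
    - {"dx": 0, "dy": 0.03, "dz": 0, "wx": 0, "wy": 0, "wz": 0, "hand": 28}
    - {"dx": 0, "dy": 0.06, "dz": 0, "wx": 0, "wy": 0, "wz": 0, "hand": 28}
    - {"dx": 0, "dy": 0.1, "dz": 0, "wx": 0, "wy": 0, "wz": 0, "hand": 28}
    - {"dx": 0, "dy": 0.1, "dz": 0, "wx": 0, "wy": 0, "wz": 0, "hand": 28}

```text
clock: 44.0
eef_pos: [0.5776, -0.2867, 0.2052]
tool_rot: [0.692, 0.722, -0.003, -0.005]
ft_force: [-14.7, -1.6, 10.4]
grip_width: 0.0334
grasp_force: 60.7
```

drive_tool:
  rows:
    - {"dx": 0, "dy": -0.04, "dz": 0, "wx": 0, "wy": 0, "wz": 0, "hand": 60}
    - {"dx": 0, "dy": -0.04, "dz": 0, "wx": 0, "wy": 0, "wz": 0, "hand": 75}
    - {"dx": 0, "dy": -0.04, "dz": 0, "wx": 0, "wy": 0, "wz": 0, "hand": 75}
    - {"dx": 0, "dy": -0.04, "dz": 0, "wx": 0, "wy": 0, "wz": 0, "hand": 75}
    - {"dx": 0, "dy": -0.04, "dz": -0.6, "wx": 0, "wy": 0, "wz": 0, "hand": 75}
    - {"dx": 0, "dy": -0.04, "dz": -1.4, "wx": 0, "wy": 0, "wz": 0, "hand": 75}
    - {"dx": 0, "dy": -0.04, "dz": -2.2, "wx": 0, "wy": 0, "wz": 0, "hand": 0}
    - {"dx": 0, "dy": -0.04, "dz": -2.2, "wx": 0, "wy": 0, "wz": 0, "hand": 0}
    - {"dx": 0, "dy": -4, "dz": -2.2, "wx": 0, "wy": 0, "wz": 0, "hand": 0}
    - {"dx": 0, "dy": -4, "dz": -2.2, "wx": 0, "wy": 0, "wz": 0, "hand": 0}
    - {"dx": 0, "dy": -4, "dz": -2.2, "wx": 0, "wy": 0, "wz": 0, "hand": 0}
    - {"dx": 0, "dy": -4, "dz": -2.2, "wx": 0, "wy": 0, "wz": 0, "hand": 0}
    - {"dx": 0, "dy": -4, "dz": -2.2, "wx": 0, "wy": 0, "wz": 0, "hand": 0}
    - {"dx": 0, "dy": -4, "dz": -2.2, "wx": 0, "wy": 0, "wz": 0, "hand": 0}

```text
clock: 45.4
eef_pos: [0.3828, -0.2951, 0.3148]
tool_rot: [0.692, 0.722, 0.001, -0.001]
ft_force: [0.8, 0.3, -0.4]
grip_width: 0.0002
grasp_force: 0.0
```

```bash
python3 - <<'E'
from h import *
a=bot.camera('side')[80:160,250:330,::-1]; b=bot.camera('top')[170:250,310:350,::-1]
cv2.imwrite('pics/a12.png',cv2.resize(np.hstack([a,b]),None,fx=6.5,fy=6.5,interpolation=cv2.INTER_CUBIC))
go((.413,-.255,.20),92.5)
E
```

```text
d [0.77  0.608 2.294] w [ 0.003 -0.04   0.016] at [ 0.3844 -0.2952  0.3146] t 45.5
```

View pics/a12.png

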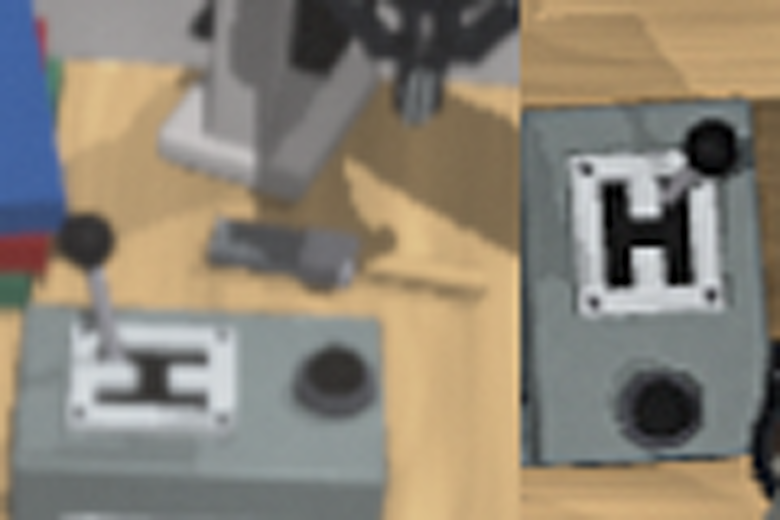

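```bash
python3 - <<'E'
from h import *
S=lambda p:(np.array(p)+.5)/6.5-.5+[250,80]
T=lambda p:(np.array(p)-[520,0]+.5)/6.5-.5+[310,170]
print('knob',tri(T((712,147)),S((86,239))));print('start',tri(T((659,406)),S((336,370))));print('plate',tri(T((647,235)),S((152,375))))
E
```

```text
knob [ 0.57   -0.28    0.2147  0.     -0.      0.    ]
start [ 4.138e-01 -2.536e-01  1.466e-01  1.800e-03 -2.000e-04  1.000e-04]
plate [ 5.242e-01 -2.511e-01  1.345e-01 -2.200e-03  1.000e-04 -2.000e-04]
```

drive_tool:
  rows:
    - {"dx": 0.78, "dy": 0.6, "dz": 1, "wx": 0, "wy": 0, "wz": 0, "hand": 0}
    - {"dx": 0.78, "dy": 0.6, "dz": 1.6, "wx": 0, "wy": 0, "wz": 0, "hand": 0}
    - {"dx": 0.78, "dy": 0.6, "dz": 2.3, "wx": 0, "wy": 0, "wz": 0, "hand": 0}
    - {"dx": 0.78, "dy": 0.6, "dz": 2.8, "wx": 0, "wy": 0, "wz": 0, "hand": 0}
    - {"dx": 0.78, "dy": 0.6, "dz": 2.9, "wx": 0, "wy": 0, "wz": 0, "hand": 0}
    - {"dx": 0.78, "dy": 0.6, "dz": 3, "wx": 0, "wy": 0, "wz": 0, "hand": 0}
    - {"dx": 0.78, "dy": 0.6, "dz": 3.05, "wx": 0, "wy": 0, "wz": 0, "hand": 0}
    - {"dx": 0.78, "dy": 0.6, "dz": 3.1, "wx": 0, "wy": 0, "wz": 0, "hand": 0}
    - {"dx": 0.78, "dy": 0.6, "dz": 3.15, "wx": 0, "wy": 0, "wz": 0, "hand": 0}
    - {"dx": 0.78, "dy": 0.6, "dz": 3.15, "wx": 0, "wy": 0, "wz": 0, "hand": 0}

```text
clock: 46.5
eef_pos: [0.4115, -0.2543, 0.1575]
tool_rot: [0.691, 0.723, 0.001, -0.001]
ft_force: [0.4, -0.3, -0.4]
grip_width: 0.0002
grasp_force: 0.0
```

drive_tool:
  rows:
    - {"dx": 0, "dy": 0.03, "dz": 0.04, "wx": 0, "wy": 0, "wz": 0, "hand": 0}
    - {"dx": 0, "dy": 0.03, "dz": 0.08, "wx": 0, "wy": 0, "wz": 0, "hand": 0}
    - {"dx": 0, "dy": 0.03, "dz": 0.12, "wx": 0, "wy": 0, "wz": 0, "hand": 0}
    - {"dx": 0, "dy": 0.03, "dz": 0.16, "wx": 0, "wy": 0, "wz": 0, "hand": 0}
    - {"dx": 0, "dy": 0.03, "dz": 0.16, "wx": 0, "wy": 0, "wz": 0, "hand": 0}

```text
clock: 47.0
eef_pos: [0.4133, -0.2542, 0.1493]
tool_rot: [0.691, 0.723, 0.001, -0.001]
ft_force: [0.8, 0.1, 3.7]
grip_width: 0.0001
grasp_force: 1.9
```

drive_tool:
  rows:
    - {"dx": 0, "dy": 0, "dz": 0.04, "wx": 0, "wy": 0, "wz": 0, "hand": 0}
    - {"dx": 0, "dy": 0, "dz": 0.08, "wx": 0, "wy": 0, "wz": 0, "hand": 0}
    - {"dx": 0, "dy": 0, "dz": 0.12, "wx": 0, "wy": 0, "wz": 0, "hand": 0}
    - {"dx": 0, "dy": 0, "dz": 0.12, "wx": 0, "wy": 0, "wz": 0, "hand": 0}

```text
clock: 47.4
eef_pos: [0.4134, -0.2543, 0.1467]
tool_rot: [0.691, 0.723, 0.001, -0.0]
ft_force: [-5.5, 4.6, 25.4]
grip_width: 0.0002
grasp_force: 12.5
```

drive_tool:
  rows:
    - {"dx": 0, "dy": 0, "dz": -0.4, "wx": 0, "wy": 0, "wz": 0, "hand": 0}
    - {"dx": 0, "dy": 0, "dz": -1.2, "wx": 0, "wy": 0, "wz": 0, "hand": 0}
    - {"dx": 0, "dy": 0, "dz": -3, "wx": 0, "wy": 0, "wz": 0, "hand": 0}
    - {"dx": 0, "dy": 0, "dz": -3, "wx": 0, "wy": 0, "wz": 0, "hand": 0}
    - {"dx": 0, "dy": 0, "dz": -3, "wx": 0, "wy": 0, "wz": 0, "hand": 0}
    - {"dx": 0, "dy": -1.5, "dz": -3, "wx": 0, "wy": 0, "wz": 0, "hand": 0}
    - {"dx": 0, "dy": -1.5, "dz": -3, "wx": 0, "wy": 0, "wz": 0, "hand": 0}
    - {"dx": 0, "dy": -1.5, "dz": -3, "wx": 0, "wy": 0, "wz": 0, "hand": 0}

```text
clock: 48.2
eef_pos: [0.3348, -0.2571, 0.292]
tool_rot: [0.692, 0.722, 0.001, -0.004]
ft_force: [0.6, 0.5, 0.6]
grip_width: -0.0001
grasp_force: 0.0
```

```bash
python3 - <<'E'
from jars import *
n='side'
# knob unchanged? dark blob near it; start button; sheet empty of jars
jars('side',245,105,320,160,.222); jars('side',210,240,320,325)
for t in('carrier_lid','shift_knob','mortar','weight'): print(t,[(round(d['score'],2),np.round(d['extent'],1).tolist()) for d in bot.look_for(n,t)][:2])
bot.job_done()
E
```

```text
side [14  8  8  8 48] [ 0.5702 -0.27    0.222 ]
side [52 29  9  7 53] [ 0.4183 -0.1668  0.222 ]
carrier_lid [(0.72, [264.8, 126.3, 8.2, 22.4]), (0.61, [280.2, 187.3, 48.7, 55.0])]
shift_knob [(0.69, [264.7, 124.3, 9.2, 24.7])]
mortar [(0.76, [287.7, 291.3, 24.8, 20.0]), (0.5, [302.0, 139.3, 9.7, 6.5])]
weight [(0.61, [296.9, 266.9, 10.8, 21.1]), (0.16, [215.6, 205.9, 46.9, 18.7])]
the job is handed in; nothing more can be done
```

I returned the lever to neutral, stood all three jars on the paper upright in the carrier box and shut the lid flat; the lever then went to the right lane, fully forward, I pressed start down to its stop and released it, and I handed the job in at about 48 s.

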